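# Fetch the relay from behind the bottle and the spool

## Robot

A 6-joint arm with a two-finger parallel gripper is mounted at the origin on a cart in front of the work surface, level with it; the furniture and walls round the work are solid. World frame = base frame: x ahead of the robot, y to its left, z up, the work surface at z = 0. Lengths are in m, angles in rad, forces in N, time in s.
With the tool pointing down it reaches from about 0.375 to 0.825 m from the base axis. Payload 5.5 kg.
Tool frame: the origin (TCP) lies midway between the tips of the shut fingers; the grasp point (between the pads) lies 19 mm behind it; z points along the fingers, y is the line along which they close (so a half turn about z gives the same grasp; the last joint's range is limited). The gripper opens to 85 mm and grips with 20 to 120 N. Pads are 22 mm wide; open, the fingers measure 114 mm over their backs; the gripper's body (76 mm by 85 mm) begins 54 mm behind the grasp point. The pads swing forward as they close: fully open they stand 13 mm farther back than shut.
Start: joints at [1.115, 0.314, -0.047, 1.21, 0, 1.571], TCP at [0.264, 0.539, 0.231] pointing down, gripper open.
Joint ranges: [-2.67, 2.67], [-0.69, 1.73], [-1.03, 1.25], [-2.08, 2.16], [-1.42, 1.45], [-3.14, 3.14]. Speed limits (rad/s): [2.39, 2.39, 3.01, 3.14, 3.14, 3.14].

## Interface

Orientations are given as a rotation vector (axis times angle).
In Python, from station import ctrl, optics gives the robot as it stands. The module is installed in compiled form; this text tells all that it offers.
- The arm moves only by the tool arm_command, never from a script. Its argument "series" is a list of rows, each an object of numbers: "tx", "ty", "tz": the shift along the tool's x, y, z scaled (see below); "wx", "wy", "wz": the turn, a rotation vector about the tool's x, y, z scaled (see below); "hand": the closure, from -1 (fully open) to 1 (shut). A call has 1 to 8 rows; each row shifts and turns the commanded pose from where the row before left it, along the tool's axes as they then stand; what a row does not reach is not made up. The controller multiplies each number of a shift by 0.05 m and each number of a turn by 5 degrees. A row lasts 1/10 s, in which the tool goes at most 50 mm and 8.59 degrees, less where a joint would pass 70% of its speed; a pose out of reach is approached as far as the arm can. A call with a number of a shift or a turn outside -1 to 1 is refused whole. A call with a gripper value outside its range is refused whole. The fingers move at their own pace and stop on an object; "force" is the grip in N (left out, the last holds). Time passes only in rows, so rows that do not move let the fingers close. It gives the time, the measured TCP pose, the force, the opening and the grip force at its end, in the units of the state.
- ctrl.state(): the state, without advancing time (a new reading comes with each control period).
- optics.camera(name): name is "scene" or "top"; returns a dict with "pixels" (420x560x3 uint8, red, green, blue), "z_map" (420x560 float32, m along the optical axis (not along the pixel's ray), 0 where there is no reading), "fx", "fy", "cx", "cy" (pixels), "k1" (the pictures are not rectified: a ray, as slopes to the right and down, at radius r is drawn at 1 + k1 r^2 times it, then the intrinsics apply), "rvec" (rotation vector, rad) and "tvec" (3), from world to camera coordinates, as OpenCV has them. Camera axes: x right, y down, z forward; pixel columns grow to the right and rows downward; lengths in m; the calibration is good to about 2 mm. A picture is of the moment at which its call begins.
- ctrl.finish_job(): hands the job in; it is judged then, once.
The state is a dict: "time_s": time; "joint_positions": joint angles; "dq": joint speeds; "joint_efforts": joint torques, N m; "tool_pos": TCP position; "tcp_rot": TCP orientation; "force": force on the tool from outside, world axes, zero at the start; "ft_torque": the same for the moment, N m; "width": finger opening in m; "grasp_force": force on a finger pad.
Only numpy, scipy, OpenCV 4.12 (cv2) and the standard library are available. Lean on these libraries where they do the work, as an engineer would, in place of code of your own. Each camera call takes 0.05 s, during which the arm holds its last target. There are 200 camera calls.

## Task

The yellow relay sits at the back of the grey stand, behind the small amber bottle and the solder spool. Set both of these upright on the blue mat first, then lay the relay in the black test cradle, squarely between its two orange end stops and on the white lines; only then put the bottle and the spool back upright on the stand, each exactly where it stood at the start. Do not knock anything over and leave the heat sink, the battery and the green terminal block where they are.

Things in the scene. Friction and masses are not known exactly. Their poses are not given: they have to be found in the camera images.
- bottle: Small amber bottle with a black screw cap, 72 mm tall, body 34 mm in diameter up to 55 mm high (rounded shoulder), cap 24 mm in diameter from 55 to 72 mm, about 90 g. Origin at the centre of its underside, z up. At the start it stands on one of the two round black pads of the stand, with only about 12 mm between it and the spool; its cap can be gripped above the spool.
- spool: White spool of solder wire standing on its flange, 59 mm in diameter, 40 mm tall, 0.22 kg. Origin at the centre of its underside, z up. At the start it stands on the other black pad of the stand, about 14 mm in front of the relay.
- relay: Yellow relay block, 28 mm along its x, 50 mm along its y, 26 mm tall, 35 g. Origin at the centre of its underside, z up. At the start it lies in the slot at the back of the stand, 7 mm free to each cheek, its x along the x of the stand.
- stand: Grey stand, fixed, 116 x 120 mm. Origin on the bench, x to its back, z up; base top 8 mm above the bench. Two like flush black pads (52 mm) at x -25, y +27 and -27 mm, one under the bottle, one under the spool (which varies). Relay slot centred at x +33, y 0, between green cheeks (y 32 to 37 mm each side, 38 mm long, tops at 32 mm; feet to y 50 mm, 11 mm high); open in front and behind.
- mat: Blue rubber parking mat, fixed, 150 mm along its x, 85 mm along its y, 8 mm thick. Origin at the centre of its underside, on the bench. The side area for the bottle and the spool.
- cradle: Black relay test cradle, fixed, base plate 64 mm along its x, 100 mm along its y, top 8 mm above the bench. Origin at the centre of its underside, on the bench. Two orange end stops, 40 mm long in x, inner faces at y = +33 and -33 mm, 22 mm high above the bench; open on both x sides. Two thin white lines at x = +15 and -15 mm show where the relay lies: centred on the origin, its x along the cradle's x, either way round.
- sink: Finned aluminium heat sink, 45 x 45 x 24 mm, loose; leave it alone. Origin at the centre of its underside.
- battery: Black 9 V block battery with a copper-coloured end, lying, 27 x 64 x 17 mm, loose; leave it alone. Origin on its underside.
- terminal: Green screw terminal block, 20 x 40 x 18 mm, loose; leave it alone. Origin at the centre of its underside.

How it is judged:
On the way, in this order (a step that is already met when the one before it is completed fails the run):
1. the bottle and the spool both stand released on the blue mat, the relay not yet moved from its slot (x of bottle in the frame of mat between -0.072 and 0.072 m and y of bottle in the frame of mat between -0.04 and 0.04 m and height (world z) of each of bottle, spool below 0.013 m and angle between each of bottle, spool's own z axis and vertical below 0.15 rad and linear speed of each of bottle, spool below 0.02 m/s and contact force between the fingers and bottle below 0.1 N and x of spool in the frame of mat between -0.072 and 0.072 m and y of spool in the frame of mat between -0.04 and 0.04 m and contact force between the fingers and spool below 0.1 N and distance of relay from where it was at the start of the episode below 0.015 m), for 0.2 s.
2. the relay lies released in the cradle while the bottle and the spool are still on the mat (horizontal distance between relay and cradle below 0.012 m and angle between the x axis of relay and the x axis of cradle, either way round below 0.2 rad and height (world z) of each of relay, bottle, spool below 0.013 m and angle between relay's own z axis and vertical below 0.12 rad and linear speed of each of relay, bottle, spool below 0.02 m/s and contact force between the fingers and relay below 0.1 N and x of bottle in the frame of mat between -0.072 and 0.072 m and y of bottle in the frame of mat between -0.04 and 0.04 m and angle between each of bottle, spool's own z axis and vertical below 0.15 rad and contact force between the fingers and bottle below 0.1 N and x of spool in the frame of mat between -0.072 and 0.072 m and y of spool in the frame of mat between -0.04 and 0.04 m and contact force between the fingers and spool below 0.1 N), for 0.2 s.
At the end, for the whole second after the job is handed in: The relay lies flat in the cradle, its centre within 12 mm of the cradle's and its sides within 0.2 rad of square; the bottle and the spool stand upright on the stand, each within 14 mm of where it stood at the start; all is released and at rest (horizontal distance between relay and cradle below 0.012 m and angle between the x axis of relay and the x axis of cradle, either way round below 0.2 rad and height (world z) of relay below 0.013 m and angle between each of relay, bottle, spool's own z axis and vertical below 0.12 rad and linear speed of each of relay, bottle, spool below 0.02 m/s and contact force between the fingers and relay below 0.1 N and distance of each of bottle, spool from where it was at the start of the episode below 0.014 m); the robot touches nothing.
It fails at once if the bottle tipped over (angle between bottle's own z axis and vertical above 0.7 rad).
It fails at once if the spool tipped over (angle between spool's own z axis and vertical above 0.7 rad).
It fails at once if the heat sink was moved more than 15 mm (distance of sink from where it was at the start of the episode above 0.015 m).
It fails at once if the battery was moved more than 15 mm (distance of battery from where it was at the start of the episode above 0.015 m).
It fails at once if the terminal block was moved more than 15 mm (distance of terminal from where it was at the start of the episode above 0.015 m).
It also fails if it takes over 141 s, if anything falls off the work surface, if the arm or the gripper's body presses on something with over 40 N, if the wrist force passes 120 N, or if a joint passes its speed limit or range.

## Working session

There is one attempt and no reset: what is moved stays moved. The work goes in short steps, Python scripts to look and compute and a tool call to move; the robot and the scene stay as the last step left them, time stands still between calls to the robot, and variables do not carry over. Pictures are saved under pics/ and viewed, at most 14 in all, crops included, and the job is handed in when it is done.

Besides the shell and the picture viewer there is one more tool, called as name(argument=value, ...), one argument or row to a line, values as JSON. arm_command: Moves the arm, as the interface text tells. Shifts and turns lie within -1 to 1; 1 stands for 0.05 m of shift or 5 degrees of turn. Its arguments: {"type":"object","properties":{"series":{"type":"array","items":{"type":"object","properties":{"tx":{"type":"number","minimum":-1,"maximum":1},"ty":{"type":"number","minimum":-1,"maximum":1},"tz":{"type":"number","minimum":-1,"maximum":1},"wx":{"type":"number","minimum":-1,"maximum":1},"wy":{"type":"number","minimum":-1,"maximum":1},"wz":{"type":"number","minimum":-1,"maximum":1},"hand":{"type":"number"}}}},"force":{"type":"number"}},"required":["series"]}

```bash
mkdir -p pics
cat > h.py <<'E'
import numpy as np, cv2
from station import ctrl, optics
def shot(name,f=None):
    c=optics.camera(name)
    if f: cv2.imwrite('pics/'+f,c['pixels'][:,:,::-1])
    return c
def rays(c,uv):
    uv=np.asarray(uv,float).reshape(-1,2)
    d=np.c_[(uv[:,0]-c['cx'])/c['fx'],(uv[:,1]-c['cy'])/c['fy']]
    s=d.copy()
    for _ in range(10): s=d/(1+c['k1']*(s**2).sum(1,keepdims=True))
    R=cv2.Rodrigues(np.array(c['rvec'],float))[0]; t=np.array(c['tvec'],float).ravel()
    return -R.T@t, np.c_[s,np.ones(len(s))]@R, s
def onplane(c,uv,z):
    o,d,_=rays(c,uv); return o+d*((z-o[2])/d[:,2])[:,None]
def cloud(c):
    v,u=np.mgrid[0:420,0:560]; o,d,_=rays(c,np.c_[u.ravel(),v.ravel()])
    return (o+d*c['z_map'].reshape(-1,1)).reshape(420,560,3)
E
python3 - <<'E'
from h import *
for n in('scene','top'):
    c=shot(n,n+'0.png'); o,_,_=rays(c,[[280,210]]); print(n,o,c['fx'],c['k1'],onplane(c,[[280,210],[0,210],[559,210],[280,0],[280,419]],0).round(3).tolist())
print(ctrl.state())
E
```

```text
scene [-0.18317786  0.69579875  0.75248768] 533.4750911780296 -0.11627889708446305 [[0.53, 0.282, 0.0], [0.816, 0.811, -0.0], [0.239, -0.255, 0.0], [1.566, -0.301, 0.0], [0.13, 0.507, 0.0]]
top [0.35556198 0.33577026 0.86766623] 485.8124318132739 0.03907309147163048 [[0.488, 0.301, 0.0], [0.492, 0.792, 0.0], [0.483, -0.207, 0.0], [0.894, 0.295, 0.0], [0.13, 0.306, 0.0]]
{'time_s': 0.1, 'joint_positions': array([ 1.11499886e+00,  3.14153578e-01, -4.79885735e-02,  1.21020278e+00,
       -1.69137715e-06,  1.57080851e+00]), 'dq': array([-0.00144737, -0.00055047,  0.00278076, -0.00159283, -0.00097971,
        0.00022249]), 'joint_efforts': array([ 3.80479441e-04, -5.40766096e+01,  3.40542054e+01,  1.11654241e-02,
        3.13073838e-05, -1.63294555e-05]), 'tool_pos': array([0.26387549, 0.53827243, 0.23051766]), 'tcp_rot': array([-7.09723211e-01, -3.06001698e+00,  2.36997915e-03]), 'force': array([ 0.1558287 , -0.05781044,  0.16401203]), 'ft_torque': array([-0.04037294,  0.02665268, -0.02083059]), 'grasp_force': 0.0, 'width': 0.08564845713927}
```

View pics/scene0.png

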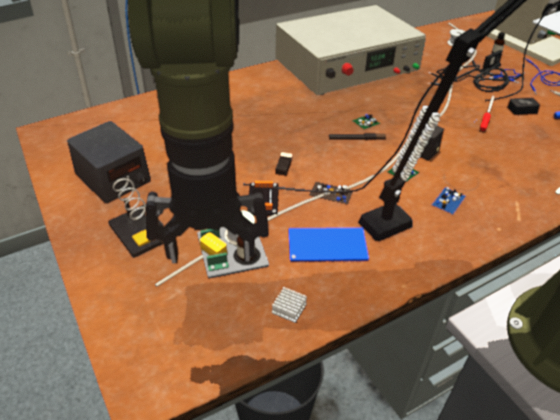

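View pics/top0.png

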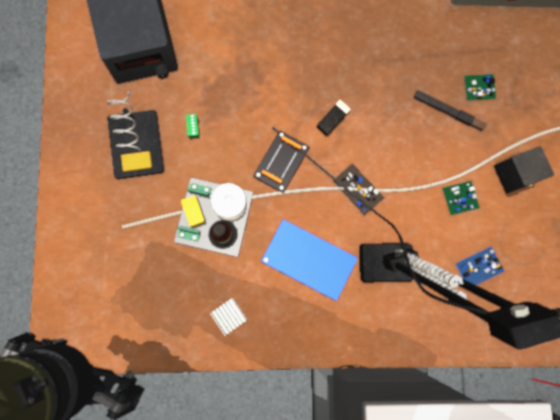

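Top view: stand around (213,218), with relay (192,212), spool (229,200) and bottle cap (222,234). Mat at (310,260), cradle at (281,161), heat sink (228,317), battery (334,118), terminal (193,126). The lamp base is at (385,262), with its arm running to the lower right.

```bash
cat > m.py <<'E'
from h import *
def blob(mask,roi):
    m=np.zeros(mask.shape,np.uint8); u0,v0,u1,v1=roi; m[v0:v1,u0:u1]=mask[v0:v1,u0:u1]
    cs=cv2.findContours(m,cv2.RETR_EXTERNAL,cv2.CHAIN_APPROX_NONE)[0]
    return [k for k in sorted(cs,key=cv2.contourArea,reverse=True) if cv2.contourArea(k)>8]
def rect(c,k,z):
    p=onplane(c,k.reshape(-1,2),z)[:,:2]; r=cv2.minAreaRect((p*1000).astype(np.float32))
    return np.round(r[0],1),np.round(r[1],1),round(r[2],1)
E
python3 - <<'E'
from m import *
c=shot('top'); hsv=cv2.cvtColor(c['pixels'],cv2.COLOR_RGB2HSV); H,S,V=[hsv[:,:,i].astype(int) for i in range(3)]
def show(n,m,roi,z,k=1):
    for b in blob(m,roi)[:k]: print(n,*rect(c,b,z))
show('mat',(H>100)&(H<125)&(S>150)&(V>100),(250,210,365,305),.008)
show('relay',(H>22)&(H<34)&(S>130)&(V>130),(175,185,215,235),.034)
show('stops',(H>8)&(H<22)&(S>190)&(V>160),(250,130,315,195),.022,4)
show('spool',(S<45)&(V>190),(205,180,248,222),.048)
show('cap',(V<60),(205,218,240,250),.080)
show('cheeks',(H>50)&(H<90)&(S>80),(175,175,215,245),.032,4)
show('standgrey',(S<60)&(V>90),(170,175,256,258),.008)
show('cradle',(V<75),(250,128,315,195),.008)
show('sink',(S<60)&(V>120),(205,295,250,340),.024)
P=cloud(c); print('z',[(u,v,P[v,u].round(3).tolist()) for u,v in[(192,212),(229,200),(222,234),(310,260),(281,161)]])
Z=P[:,:,2]; 
for n,(u0,v0,u1,v1) in dict(lamp=(355,220,560,350),iron=(85,0,175,180)).items():
    q=P[v0:v1,u0:u1].reshape(-1,3); q=q[(q[:,2]>.03)]
    for lo in(.03,.08,.13,.2,.3): 
        s=q[(q[:,2]>lo)&(q[:,2]<lo+.1)]; 
        if len(s): print(n,lo,s.min(0).round(3),s.max(0).round(3))
E
```

```text
relay [483.  453.2] [50.7 27. ] 19.5
spool [497.2 394.6] [72.  69.1] 89.4
cap [436.9 397.3] [39.3 39.9] 44.6
cheeks [443.7 460.3] [34.8 15.1] 78.0
cheeks [520.5 442.6] [33.7 12.2] 76.8
standgrey [480.7 424.8] [139.9 126.1] 76.3
sink [303.2 392. ] [45.9 45.8] 33.9
z [(192, 212, [0.481, 0.454, 0.032]), (229, 200, [0.5, 0.39, 0.041]), (222, 234, [0.437, 0.398, 0.082]), (310, 260, [0.397, 0.249, 0.008]), (281, 161, [0.577, 0.298, 0.007])]
lamp 0.03 [0.373 0.09  0.051] [0.461 0.139 0.13 ]
lamp 0.08 [0.365 0.09  0.08 ] [0.449 0.139 0.18 ]
lamp 0.13 [0.353 0.098 0.13 ] [0.423 0.139 0.23 ]
lamp 0.2 [0.337 0.088 0.2  ] [0.385 0.146 0.3  ]
lamp 0.3 [0.306 0.079 0.3  ] [0.353 0.146 0.4  ]
iron 0.03 [0.583 0.488 0.03 ] [0.867 0.624 0.112]
iron 0.08 [0.584 0.489 0.08 ] [0.84  0.624 0.112]
```

Run:
```python
import cv2
a=cv2.imread('pics/top0.png')[110:310,170:400]; cv2.imwrite('pics/topc.png',cv2.resize(a,(690,600),interpolation=cv2.INTER_CUBIC))
```

```text
(no output)
```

View pics/topc.png

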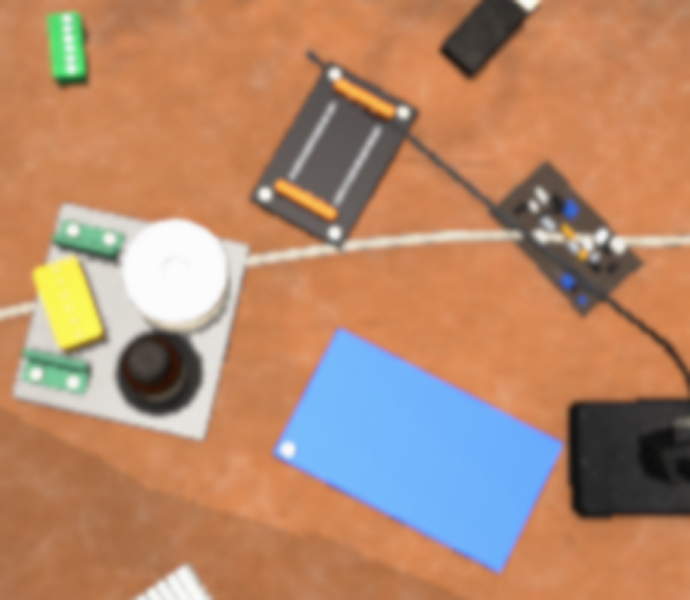

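The crop shows the relay yawed about 30° relative to the slot. Mat corners are near (340,328), (562,443), (500,572) and (275,450) in crop pixels, and the cradle centre is near (333,157).

```bash
cat > meas.py <<'E'
from m import *
def top():
    c=shot('top'); hsv=cv2.cvtColor(c['pixels'],cv2.COLOR_RGB2HSV); H,S,V=[hsv[:,:,i].astype(int) for i in range(3)]
    def show(n,m,roi,z,k=1):
        for b in blob(m,roi)[:k]: print(n,*rect(c,b,z))
    show('mat',(H>95)&(H<130)&(S>110)&(V>90),(240,210,370,308),.008)
    show('relay',(H>22)&(H<34)&(S>130)&(V>130),(175,120,315,235),.034)
    show('stops',(H>5)&(H<22)&(S>170)&(V>185),(260,130,310,185),.022,3)
    P=cloud(c)
    def circ(n,lo,hi,x0,x1,y0,y1):
        k=(P[:,:,2]>lo)&(P[:,:,2]<hi)&(P[:,:,0]>x0)&(P[:,:,0]<x1)&(P[:,:,1]>y0)&(P[:,:,1]<y1)
        q=P[k]; 
        if len(q)>5: (cx,cy),r=cv2.minEnclosingCircle((q[:,:2]*1000).astype(np.float32)); print(n,len(q),round(cx,1),round(cy,1),'r',round(r,1),'z',np.median(q[:,2]).round(4))
    circ('spool stand',.040,.058,.44,.56,.33,.45); circ('cap stand',.070,.095,.38,.5,.33,.45)
    circ('spool mat',.040,.058,.32,.48,.14,.33); circ('cap mat',.070,.095,.32,.48,.14,.33)
    return c,P
E
python3 - <<'E'
from meas import *
c,P=top()
for n,q,z in[('mat',[(340,328),(562,443),(500,572),(275,450)],.008),('cradle ctr,lines',[(333,157),(334,104),(291,178),(379,128),(335,202)],.008),('stops',[(364,99),(306,199)],.022),('relaycorners',[(33,267),(70,257),(103,338),(68,350)],.034),('spool',[(175,270)],.048)]:
    print(n,onplane(c,[(170+u/3,110+v/3) for u,v in q],z)[:,:2].round(4).tolist())
d=shot('scene')
hsv=cv2.cvtColor(d['pixels'],cv2.COLOR_RGB2HSV); H,S,V=[hsv[:,:,i].astype(int) for i in range(3)]
for b in blob((H>95)&(H<130)&(S>110)&(V>90),(270,210,385,275))[:1]: print('mat scene',rect(d,b,.008))
for b in blob((H>22)&(H<34)&(S>130)&(V>130),(195,225,235,260))[:1]: print('relay scene',rect(d,b,.034))
E
```

```text
mat [398.2 250.6] [147.1  82.7] 61.8
relay [483.  453.2] [50.7 27. ] 19.5
stops [607.4 279.3] [37.1  5.8] 62.3
stops [544.8 315.5] [36.7  5.1] 60.4
spool stand 978 483.3 399.6 r 47.3 z 0.048
cap stand 162 445.4 403.9 r 11.4 z 0.0795
mat [[0.4699, 0.2952], [0.4001, 0.165], [0.3256, 0.2041], [0.3979, 0.3345]]
cradle ctr,lines [[0.5743, 0.2978], [0.6074, 0.2967], [0.5615, 0.3233], [0.5922, 0.2695], [0.5465, 0.297]]
stops [[0.6063, 0.2793], [0.5453, 0.3148]]
relaycorners [[0.5036, 0.4729], [0.5093, 0.4518], [0.4619, 0.4326], [0.4552, 0.4524]]
spool [[0.4987, 0.3905]]
mat scene (array([395.9, 251.8]), array([149.6,  89.4]), 61.3)
relay scene (array([481.9, 454.7]), array([52.1, 29.9]), 19.3)
```

Run:
```python
from meas import *
c,P=top()
k=(P[:,:,2]>.043)&(P[:,:,2]<.053)&(P[:,:,0]>.455)&(P[:,:,0]<.55)&(P[:,:,1]>.34)&(P[:,:,1]<.43)
q=P[k]
m=k.astype(np.uint8); b=blob(k,(195,170,260,235))[0]; print('spool',rect(c,b,.048),cv2.minEnclosingCircle((onplane(c,b.reshape(-1,2),.048)[:,:2]*1000).astype(np.float32)))
q=P[P[:,:,2]>.08]; q=np.r_[q,(lambda Q:Q[Q[:,:,2]>.08])(cloud(shot('scene')))]
q=q[(q[:,0]<.6)&(q[:,0]>-.1)&(q[:,1]<.2)&(q[:,1]>-.4)]
for z in np.arange(.1,1,.1):
    s=q[(q[:,2]>z)&(q[:,2]<z+.1)&(np.hypot(q[:,0],q[:,1])>.15)]
    if len(s): 
        az=np.degrees(np.arctan2(s[:,1],s[:,0])); i=az.argmax(); print(round(z,1),len(s),s.min(0).round(2),s.max(0).round(2),'max az',az[i].round(1),s[i].round(3))
s=ctrl.state(); print(cv2.Rodrigues(s['tcp_rot'])[0].round(3))
```

```text
mat [398.3 250.8] [147.5  82.7] 61.8
relay [483.  453.2] [50.7 27. ] 19.5
stops [607.4 279.3] [37.1  5.8] 62.3
stops [544.8 315.5] [36.7  5.1] 60.4
spool stand 978 483.5 400.0 r 47.3 z 0.048
cap stand 164 445.2 403.9 r 11.4 z 0.0792
spool (array([499.7, 391. ]), array([57.9, 57.2]), 89.6) ((499.1755676269531, 391.03009033203125), 29.326156616210938)
0.1 1623 [0.35 0.09 0.1 ] [0.44 0.14 0.2 ] max az 20.1 [0.378 0.138 0.103]
0.2 2243 [0.33 0.09 0.2 ] [0.38 0.15 0.3 ] max az 23.3 [0.344 0.148 0.294]
0.3 1977 [0.3  0.07 0.3 ] [0.35 0.15 0.4 ] max az 23.4 [0.338 0.147 0.312]
0.4 4017 [ 0.3  -0.06  0.4 ] [0.35 0.12 0.47] max az 21.9 [0.3   0.12  0.419]
[[-0.898  0.44  -0.   ]
 [ 0.44   0.898 -0.   ]
 [-0.    -0.    -1.   ]]
```

arm_command(
  series=[
    {"tx": -0.555, "ty": -0.104, "tz": 0.3, "hand": -1},
    {"tx": -0.555, "ty": -0.104, "tz": 0.3, "hand": -1},
    {"tx": -0.555, "ty": -0.104, "tz": 0.3, "hand": -1},
    {"tx": -0.555, "ty": -0.104, "tz": 0.3, "hand": -1},
    {"tx": -0.555, "ty": -0.104, "tz": 0.3, "hand": -1},
    {"tx": -0.555, "ty": -0.104, "tz": 0.3, "hand": -1},
    {"tx": -0.555, "ty": -0.104, "tz": 0.3, "hand": -1},
    {"tx": -0.555, "ty": -0.104, "tz": 0.3, "hand": -1},
  ],
  force=25,
)

```text
validation failed for argument at $.se...
```

```bash
cat > go.py <<'E'
import sys
from h import *
# go.py x y z [azimuth of closing axis deg]: totals in tool units
def go(x,y,z,az=None):
    s=ctrl.state(); R=cv2.Rodrigues(s['tcp_rot'])[0]; a=np.degrees(np.arctan2(R[1,1],R[0,1]))
    u=R.T@(np.array([x,y,z])-s['tool_pos'])/.05
    print('t',s['time_s'],'tcp',s['tool_pos'].round(4),'az',a.round(1),'tilt',np.degrees(np.arccos(-R[2,2])).round(2),'w',round(s['width'],4),'gf',round(s['grasp_force'],1)); print('units',u.round(2),end=' ')
    if az is not None: print('wz',round(-((az-a+90)%180-90)/5,2),end='')
    print()
if __name__=='__main__': go(*map(float,sys.argv[1:]))
E
python3 go.py .4448 .4035 .056 64; python3 -c "
from h import *
shot('scene','s1.png')"
```

```text
t 0.35 tcp [0.2641 0.5386 0.2311] az 63.9 tilt 0.02 w 0.0853 gf 0.0
units [-4.43 -0.83  3.5 ] wz -0.02
```

View pics/s1.png

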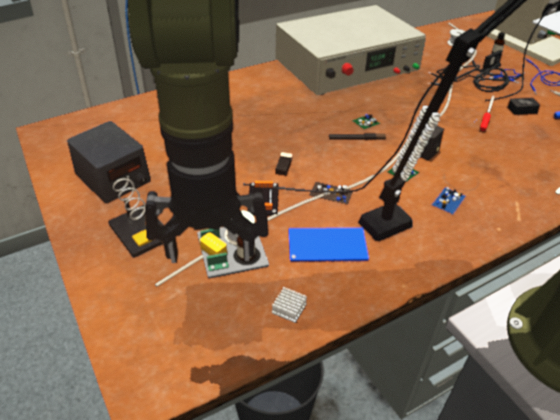

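The picture is unchanged because the call was refused before any motion. I'll retry with every field given.

arm_command(
  series=[
    {"tx": -0.55, "ty": -0.1, "tz": 0.3, "wx": 0, "wy": 0, "wz": 0, "hand": -1},
    {"tx": -0.55, "ty": -0.1, "tz": 0.3, "wx": 0, "wy": 0, "wz": 0, "hand": -1},
    {"tx": -0.55, "ty": -0.1, "tz": 0.3, "wx": 0, "wy": 0, "wz": 0, "hand": -1},
    {"tx": -0.55, "ty": -0.1, "tz": 0.3, "wx": 0, "wy": 0, "wz": 0, "hand": -1},
  ],
  force=25,
)

```text
time_s: 0.8
tool_pos: [0.3548, 0.4718, 0.1708]
tcp_rot: [0.709, 3.06, 0.0]
force: [0.1, 0.1, 0.8]
width: 0.0854
grasp_force: 0.0
```

arm_command(
  series=[
    {"tx": -0.55, "ty": -0.1, "tz": 0.3, "wx": 0, "wy": 0, "wz": 0, "hand": -1},
    {"tx": -0.55, "ty": -0.1, "tz": 0.3, "wx": 0, "wy": 0, "wz": 0, "hand": -1},
    {"tx": -0.55, "ty": -0.1, "tz": 0.3, "wx": 0, "wy": 0, "wz": 0, "hand": -1},
    {"tx": -0.55, "ty": -0.1, "tz": 0.2, "wx": 0, "wy": 0, "wz": 0, "hand": -1},
    {"tx": 0, "ty": 0, "tz": 0, "wx": 0, "wy": 0, "wz": 0, "hand": -1},
  ],
)

```text
time_s: 1.3
tool_pos: [0.4456, 0.4033, 0.1146]
tcp_rot: [-0.715, -3.059, 0.004]
force: [-0.7, 0.6, 0.3]
width: 0.0853
grasp_force: 0.0
```

```bash
python3 go.py .4448 .4035 .056 64; python3 -c "
from h import *
shot('scene','s2.png')
import cv2; a=cv2.imread('pics/s2.png')[150:330,120:400]; cv2.imwrite('pics/s2c.png',cv2.resize(a,(784,504)))"
```

```text
t 1.3 tcp [0.4456 0.4033 0.1146] az 63.7 tilt 0.15 w 0.0853 gf 0.0
units [ 0.02 -0.    1.17] wz -0.07
```

View pics/s2c.png

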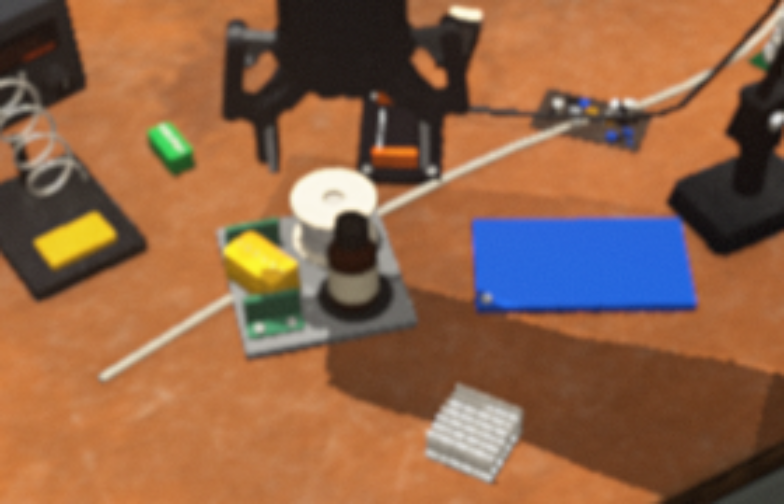

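Close view: the bottle cap is at (352,230) in the crop, with the fingers straddling it above at (265,160) and (460,40). Aligned, so I'll descend and close.

arm_command(
  series=[
    {"tx": 0, "ty": 0, "tz": 0.4, "wx": 0, "wy": 0, "wz": 0, "hand": -1},
    {"tx": 0, "ty": 0, "tz": 0.4, "wx": 0, "wy": 0, "wz": 0, "hand": -1},
    {"tx": 0, "ty": 0, "tz": 0.35, "wx": 0, "wy": 0, "wz": 0, "hand": -1},
    {"tx": 0, "ty": 0, "tz": 0, "wx": 0, "wy": 0, "wz": 0, "hand": 0.2},
    {"tx": 0, "ty": 0, "tz": 0, "wx": 0, "wy": 0, "wz": 0, "hand": 0.6},
    {"tx": 0, "ty": 0, "tz": 0, "wx": 0, "wy": 0, "wz": 0, "hand": 1},
    {"tx": 0, "ty": 0, "tz": 0, "wx": 0, "wy": 0, "wz": 0, "hand": 1},
    {"tx": 0, "ty": 0, "tz": 0, "wx": 0, "wy": 0, "wz": 0, "hand": 1},
  ],
  force=25,
)

```text
time_s: 2.15
tool_pos: [0.4446, 0.4066, 0.06]
tcp_rot: [0.709, 3.059, 0.002]
force: [-1.2, -0.4, 3.3]
width: 0.0229
grasp_force: 24.7
```

arm_command(
  series=[
    {"tx": 0, "ty": 0, "tz": 0, "wx": 0, "wy": 0, "wz": 0, "hand": 1},
    {"tx": 0, "ty": 0, "tz": -0.2, "wx": 0, "wy": 0, "wz": 0, "hand": 1},
    {"tx": 0, "ty": 0, "tz": -0.4, "wx": 0, "wy": 0, "wz": 0, "hand": 1},
    {"tx": 0, "ty": 0, "tz": -0.4, "wx": 0, "wy": 0, "wz": 0, "hand": 1},
    {"tx": 0, "ty": 0, "tz": -0.4, "wx": 0, "wy": 0, "wz": 0, "hand": 1},
    {"tx": 0, "ty": 0, "tz": -0.2, "wx": 0, "wy": 0, "wz": 0, "hand": 1},
    {"tx": 0, "ty": 0, "tz": 0, "wx": 0, "wy": 0, "wz": 0, "hand": 1},
  ],
)

```text
time_s: 2.85
tool_pos: [0.445, 0.4067, 0.1406]
tcp_rot: [0.71, 3.059, 0.004]
force: [0.6, -0.6, -0.7]
width: 0.0228
grasp_force: 24.6
```

```bash
python3 go.py .3766 .252 .070 64
```

```text
t 2.85 tcp [0.445  0.4067 0.1406] az 63.9 tilt 0.17 w 0.0228 gf 24.6
units [-0.13 -3.38  1.4 ] wz -0.02
```

arm_command(
  series=[
    {"tx": 0, "ty": -0.25, "tz": 0, "wx": 0, "wy": 0, "wz": 0, "hand": 1},
    {"tx": -0.02, "ty": -0.5, "tz": 0, "wx": 0, "wy": 0, "wz": 0, "hand": 1},
    {"tx": -0.02, "ty": -0.55, "tz": 0, "wx": 0, "wy": 0, "wz": 0, "hand": 1},
    {"tx": -0.03, "ty": -0.55, "tz": 0, "wx": 0, "wy": 0, "wz": 0, "hand": 1},
    {"tx": -0.03, "ty": -0.55, "tz": 0, "wx": 0, "wy": 0, "wz": 0, "hand": 1},
    {"tx": -0.03, "ty": -0.55, "tz": 0, "wx": 0, "wy": 0, "wz": 0, "hand": 1},
    {"tx": 0, "ty": -0.3, "tz": 0, "wx": 0, "wy": 0, "wz": 0, "hand": 1},
    {"tx": 0, "ty": -0.13, "tz": 0, "wx": 0, "wy": 0, "wz": 0, "hand": 1},
  ],
)

```text
time_s: 3.65
tool_pos: [0.374, 0.2496, 0.138]
tcp_rot: [-0.711, -3.059, 0.002]
force: [-1.8, 1.0, -0.2]
width: 0.0228
grasp_force: 24.7
```

arm_command(
  series=[
    {"tx": 0, "ty": 0, "tz": 0.35, "wx": 0, "wy": 0, "wz": 0, "hand": 1},
    {"tx": 0, "ty": 0, "tz": 0.35, "wx": 0, "wy": 0, "wz": 0, "hand": 1},
    {"tx": 0, "ty": 0, "tz": 0.35, "wx": 0, "wy": 0, "wz": 0, "hand": 1},
    {"tx": 0, "ty": 0, "tz": 0.25, "wx": 0, "wy": 0, "wz": 0, "hand": 1},
    {"tx": 0, "ty": 0, "tz": 0.1, "wx": 0, "wy": 0, "wz": 0, "hand": 1},
    {"tx": 0, "ty": 0, "tz": 0, "wx": 0, "wy": 0, "wz": 0, "hand": 1},
    {"tx": 0, "ty": 0, "tz": 0, "wx": 0, "wy": 0, "wz": 0, "hand": 1},
  ],
)

```text
time_s: 4.35
tool_pos: [0.3759, 0.2518, 0.0691]
tcp_rot: [0.709, 3.06, 0.001]
force: [-0.1, 0.3, -1.0]
width: 0.0228
grasp_force: 24.7
```

```bash
python3 go.py .3766 .252 .060 64; python3 -c "
from h import *
shot('scene','s3.png')
import cv2; a=cv2.imread('pics/s3.png')[100:330,150:450]; cv2.imwrite('pics/s3c.png',cv2.resize(a,(720,552)))"
```

```text
t 4.35 tcp [0.3759 0.2518 0.0691] az 63.9 tilt 0.03 w 0.0228 gf 24.7
units [-0.01  0.01  0.18] wz -0.02
```

View pics/s3c.png

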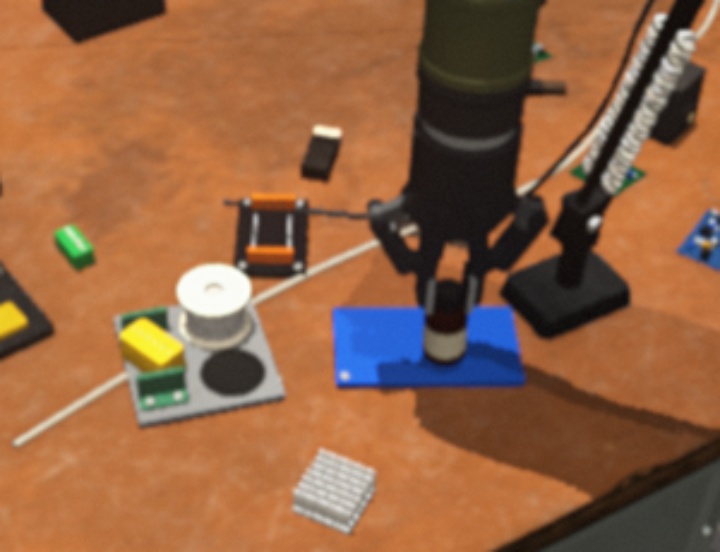

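The bottle hangs upright at crop (445,330), just above the mat. The spool and relay are untouched. I'll lower and release.

arm_command(
  series=[
    {"tx": 0, "ty": 0, "tz": 0.1, "wx": 0, "wy": 0, "wz": 0, "hand": 1},
    {"tx": 0, "ty": 0, "tz": 0.06, "wx": 0, "wy": 0, "wz": 0, "hand": 1},
    {"tx": 0, "ty": 0, "tz": 0.02, "wx": 0, "wy": 0, "wz": 0, "hand": 1},
    {"tx": 0, "ty": 0, "tz": 0, "wx": 0, "wy": 0, "wz": 0, "hand": 1},
  ],
)

```text
time_s: 4.8
tool_pos: [0.3757, 0.2514, 0.06]
tcp_rot: [0.71, 3.06, 0.0]
force: [-0.7, -0.9, 1.5]
width: 0.0226
grasp_force: 25.0
```

arm_command(
  series=[
    {"tx": 0, "ty": 0, "tz": 0, "wx": 0, "wy": 0, "wz": 0, "hand": 0.2},
    {"tx": 0, "ty": 0, "tz": 0, "wx": 0, "wy": 0, "wz": 0, "hand": -0.4},
    {"tx": 0, "ty": 0, "tz": 0, "wx": 0, "wy": 0, "wz": 0, "hand": -1},
    {"tx": 0, "ty": 0, "tz": 0, "wx": 0, "wy": 0, "wz": 0, "hand": -1},
    {"tx": 0, "ty": 0, "tz": -0.4, "wx": 0, "wy": 0, "wz": 0, "hand": -1},
    {"tx": 0, "ty": 0, "tz": -0.5, "wx": 0, "wy": 0, "wz": 0, "hand": -1},
    {"tx": 0, "ty": 0, "tz": -0.4, "wx": 0, "wy": 0, "wz": 0, "hand": -1},
    {"tx": 0, "ty": 0, "tz": 0, "wx": 0, "wy": 0, "wz": 0, "hand": -1},
  ],
)

```text
time_s: 5.6
tool_pos: [0.3773, 0.2526, 0.1273]
tcp_rot: [0.709, 3.057, 0.005]
force: [0.3, 0.5, 0.1]
width: 0.0856
grasp_force: 0.0
```

```bash
python3 go.py .499 .391 .022 160
```

```text
t 5.6 tcp [0.3773 0.2526 0.1273] az 63.9 tilt 0.27 w 0.0856 gf 0.0
units [-0.96  3.55  2.12] wz 16.78
```

arm_command(
  series=[
    {"tx": 0, "ty": 0, "tz": 0, "wx": 0, "wy": 0, "wz": -1, "hand": -1},
    {"tx": 0, "ty": 0, "tz": 0, "wx": 0, "wy": 0, "wz": -1, "hand": -1},
    {"tx": 0, "ty": 0, "tz": 0, "wx": 0, "wy": 0, "wz": -1, "hand": -1},
    {"tx": 0, "ty": 0, "tz": 0, "wx": 0, "wy": 0, "wz": -1, "hand": -1},
    {"tx": 0, "ty": 0, "tz": 0, "wx": 0, "wy": 0, "wz": -1, "hand": -1},
    {"tx": 0, "ty": 0, "tz": 0, "wx": 0, "wy": 0, "wz": -1, "hand": -1},
    {"tx": 0, "ty": 0, "tz": 0, "wx": 0, "wy": 0, "wz": -1, "hand": -1},
    {"tx": 0, "ty": 0, "tz": 0, "wx": 0, "wy": 0, "wz": -1, "hand": -1},
  ],
)

```text
time_s: 6.4
tool_pos: [0.375, 0.2511, 0.1238]
tcp_rot: [0.385, -3.117, 0.001]
force: [0.1, -0.8, 0.4]
width: 0.0855
grasp_force: 0.0
```

arm_command(
  series=[
    {"tx": 0, "ty": 0, "tz": 0, "wx": 0, "wy": 0, "wz": -1, "hand": -1},
    {"tx": 0, "ty": 0, "tz": 0, "wx": 0, "wy": 0, "wz": -1, "hand": -1},
    {"tx": 0, "ty": 0, "tz": 0, "wx": 0, "wy": 0, "wz": -1, "hand": -1},
    {"tx": 0, "ty": 0, "tz": 0, "wx": 0, "wy": 0, "wz": -1, "hand": -1},
    {"tx": 0, "ty": 0, "tz": 0, "wx": 0, "wy": 0, "wz": -1, "hand": -1},
    {"tx": 0, "ty": 0, "tz": 0, "wx": 0, "wy": 0, "wz": -1, "hand": -1},
    {"tx": 0, "ty": 0, "tz": 0, "wx": 0, "wy": 0, "wz": -1, "hand": -1},
    {"tx": 0, "ty": 0, "tz": 0, "wx": 0, "wy": 0, "wz": -1, "hand": -1},
  ],
)

```text
time_s: 7.2
tool_pos: [0.375, 0.2511, 0.1238]
tcp_rot: [1.428, -2.797, 0.0]
force: [-0.8, -0.1, 0.4]
width: 0.0855
grasp_force: 0.0
```

arm_command(
  series=[
    {"tx": 0, "ty": 0, "tz": 0, "wx": 0, "wy": 0, "wz": -1, "hand": -1},
    {"tx": 0, "ty": 0, "tz": 0, "wx": 0, "wy": 0, "wz": -1, "hand": -1},
    {"tx": 0, "ty": 0, "tz": 0, "wx": 0, "wy": 0, "wz": -1, "hand": -1},
    {"tx": 0, "ty": 0, "tz": 0, "wx": 0, "wy": 0, "wz": -0.3, "hand": -1},
    {"tx": 0, "ty": 0, "tz": 0, "wx": 0, "wy": 0, "wz": 0, "hand": -1},
  ],
)

```text
time_s: 7.7
tool_pos: [0.3751, 0.2511, 0.1242]
tcp_rot: [1.809, -2.568, -0.0]
force: [-0.0, 1.1, -0.5]
width: 0.0852
grasp_force: 0.0
```

```bash
python3 go.py .499 .391 .022 160; python3 -c "
from h import *
print(ctrl.state()['joint_positions'].round(2))"
```

```text
t 7.7 tcp [0.3751 0.2511 0.1242] az 160.3 tilt 0.05 w 0.0852 gf 0.0
units [-3.47 -1.39  2.04] wz 0.06
[ 0.59  0.11 -0.56  0.9  -0.   -0.64]
```

arm_command(
  series=[
    {"tx": -0.2, "ty": -0.1, "tz": 0, "wx": 0, "wy": 0, "wz": 0, "hand": -1},
    {"tx": -0.52, "ty": -0.2, "tz": 0, "wx": 0, "wy": 0, "wz": 0, "hand": -1},
    {"tx": -0.52, "ty": -0.2, "tz": 0, "wx": 0, "wy": 0, "wz": 0, "hand": -1},
    {"tx": -0.52, "ty": -0.2, "tz": 0, "wx": 0, "wy": 0, "wz": 0, "hand": -1},
    {"tx": -0.52, "ty": -0.2, "tz": 0, "wx": 0, "wy": 0, "wz": 0, "hand": -1},
    {"tx": -0.52, "ty": -0.2, "tz": 0, "wx": 0, "wy": 0, "wz": 0, "hand": -1},
    {"tx": -0.5, "ty": -0.2, "tz": 0, "wx": 0, "wy": 0, "wz": 0, "hand": -1},
    {"tx": -0.17, "ty": -0.09, "tz": 0, "wx": 0, "wy": 0, "wz": 0, "hand": -1},
  ],
)

```text
time_s: 8.5
tool_pos: [0.5011, 0.3939, 0.1242]
tcp_rot: [-1.809, 2.566, 0.0]
force: [1.2, 0.4, -0.2]
width: 0.0854
grasp_force: 0.0
```

arm_command(
  series=[
    {"tx": 0, "ty": 0, "tz": 0.3, "wx": 0, "wy": 0, "wz": 0, "hand": -1},
    {"tx": 0, "ty": 0, "tz": 0.3, "wx": 0, "wy": 0, "wz": 0, "hand": -1},
    {"tx": 0, "ty": 0, "tz": 0.2, "wx": 0, "wy": 0, "wz": 0, "hand": -1},
    {"tx": 0, "ty": 0, "tz": 0, "wx": 0, "wy": 0, "wz": 0, "hand": -1},
  ],
)

```text
time_s: 8.9
tool_pos: [0.498, 0.3905, 0.083]
tcp_rot: [1.808, -2.565, 0.0]
force: [-0.9, 0.2, 0.8]
width: 0.0852
grasp_force: 0.0
```

```bash
python3 go.py .499 .391 .012 160; python3 -c "
from h import *
shot('scene','s4.png')
import cv2; a=cv2.imread('pics/s4.png')[100:330,150:450]; cv2.imwrite('pics/s4c.png',cv2.resize(a,(720,552)))"
```

```text
t 8.9 tcp [0.498  0.3905 0.083 ] az 160.4 tilt 0.19 w 0.0852 gf 0.0
units [-0.02 -0.02  1.42] wz 0.07
```

View pics/s4c.png

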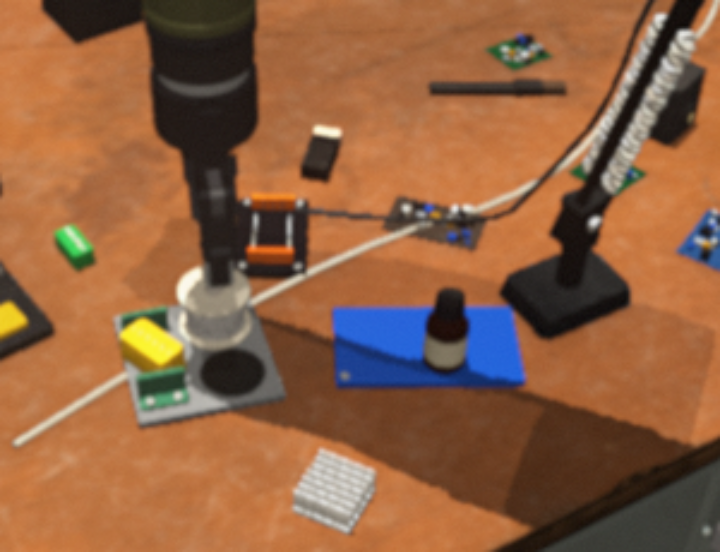

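The bottle stands on the mat at (446,330), and the near finger at (217,265) lines up with the spool axis. I'll descend and grip.

arm_command(
  series=[
    {"tx": 0, "ty": 0, "tz": 0.3, "wx": 0, "wy": 0, "wz": 0, "hand": -1},
    {"tx": 0, "ty": 0, "tz": 0.3, "wx": 0, "wy": 0, "wz": 0, "hand": -1},
    {"tx": 0, "ty": 0, "tz": 0.3, "wx": 0, "wy": 0, "wz": 0, "hand": -1},
    {"tx": 0, "ty": 0, "tz": 0.3, "wx": 0, "wy": 0, "wz": 0, "hand": -1},
    {"tx": 0, "ty": 0, "tz": 0.2, "wx": 0, "wy": 0, "wz": 0, "hand": -1},
    {"tx": 0, "ty": 0, "tz": 0, "wx": 0, "wy": 0, "wz": 0, "hand": -1},
  ],
)

```text
time_s: 9.55
tool_pos: [0.4978, 0.3904, 0.0124]
tcp_rot: [1.808, -2.564, 0.0]
force: [-1.2, -0.7, -0.5]
width: 0.0855
grasp_force: 0.0
```

arm_command(
  series=[
    {"tx": 0, "ty": 0, "tz": 0, "wx": 0, "wy": 0, "wz": 0, "hand": -0.6},
    {"tx": 0, "ty": 0, "tz": 0, "wx": 0, "wy": 0, "wz": 0, "hand": -0.3},
    {"tx": 0, "ty": 0, "tz": 0, "wx": 0, "wy": 0, "wz": 0, "hand": 0},
    {"tx": 0, "ty": 0, "tz": 0, "wx": 0, "wy": 0, "wz": 0, "hand": 0.5},
    {"tx": 0, "ty": 0, "tz": 0, "wx": 0, "wy": 0, "wz": 0, "hand": 1},
    {"tx": 0, "ty": 0, "tz": 0, "wx": 0, "wy": 0, "wz": 0, "hand": 1},
  ],
  force=40,
)

```text
time_s: 10.15
tool_pos: [0.4999, 0.3921, 0.0158]
tcp_rot: [-1.809, 2.566, 0.0]
force: [-0.5, 0.1, 6.2]
width: 0.0573
grasp_force: 43.8
```

arm_command(
  series=[
    {"tx": 0, "ty": 0, "tz": -0.1, "wx": 0, "wy": 0, "wz": 0, "hand": 1},
    {"tx": 0, "ty": 0, "tz": -0.3, "wx": 0, "wy": 0, "wz": 0, "hand": 1},
    {"tx": 0, "ty": 0, "tz": -0.4, "wx": 0, "wy": 0, "wz": 0, "hand": 1},
    {"tx": 0, "ty": 0, "tz": -0.3, "wx": 0, "wy": 0, "wz": 0, "hand": 1},
    {"tx": 0, "ty": 0, "tz": -0.1, "wx": 0, "wy": 0, "wz": 0, "hand": 1},
    {"tx": 0, "ty": 0, "tz": 0, "wx": 0, "wy": 0, "wz": 0, "hand": 1},
  ],
)

```text
time_s: 10.75
tool_pos: [0.4998, 0.392, 0.0761]
tcp_rot: [-1.809, 2.566, 0.0]
force: [0.8, -0.3, -3.1]
width: 0.0576
grasp_force: 43.4
```

```bash
python3 go.py .427 .283 .024 160
```

```text
t 10.75 tcp [0.4998 0.392  0.0761] az 160.4 tilt 0.12 w 0.0576 gf 43.4
units [2.54 0.64 1.04] wz 0.08
```

arm_command(
  series=[
    {"tx": 0.2, "ty": 0.04, "tz": 0, "wx": 0, "wy": 0, "wz": 0, "hand": 1},
    {"tx": 0.45, "ty": 0.12, "tz": 0, "wx": 0, "wy": 0, "wz": 0, "hand": 1},
    {"tx": 0.5, "ty": 0.12, "tz": 0, "wx": 0, "wy": 0, "wz": 0, "hand": 1},
    {"tx": 0.5, "ty": 0.12, "tz": 0, "wx": 0, "wy": 0, "wz": 0, "hand": 1},
    {"tx": 0.5, "ty": 0.12, "tz": 0, "wx": 0, "wy": 0, "wz": 0, "hand": 1},
    {"tx": 0.3, "ty": 0.08, "tz": 0, "wx": 0, "wy": 0, "wz": 0, "hand": 1},
    {"tx": 0.09, "ty": 0.04, "tz": 0, "wx": 0, "wy": 0, "wz": 0, "hand": 1},
    {"tx": 0, "ty": 0, "tz": 0, "wx": 0, "wy": 0, "wz": 0, "hand": 1},
  ],
)

```text
time_s: 11.55
tool_pos: [0.4255, 0.2817, 0.0743]
tcp_rot: [1.809, -2.567, -0.0]
force: [-1.3, -0.4, -1.8]
width: 0.0578
grasp_force: 43.4
```

arm_command(
  series=[
    {"tx": 0, "ty": 0, "tz": 0.3, "wx": 0, "wy": 0, "wz": 0, "hand": 1},
    {"tx": 0, "ty": 0, "tz": 0.3, "wx": 0, "wy": 0, "wz": 0, "hand": 1},
    {"tx": 0, "ty": 0, "tz": 0.3, "wx": 0, "wy": 0, "wz": 0, "hand": 1},
    {"tx": 0, "ty": 0, "tz": 0.14, "wx": 0, "wy": 0, "wz": 0, "hand": 1},
    {"tx": 0, "ty": 0, "tz": 0, "wx": 0, "wy": 0, "wz": 0, "hand": 1},
    {"tx": 0, "ty": 0, "tz": 0, "wx": 0, "wy": 0, "wz": 0, "hand": 1},
  ],
)

```text
time_s: 12.15
tool_pos: [0.4268, 0.283, 0.023]
tcp_rot: [-1.811, 2.567, 0.0]
force: [0.5, 0.4, -1.5]
width: 0.0577
grasp_force: 43.4
```

```bash
python3 go.py .427 .283 .0155 160; python3 -c "
from h import *
shot('scene','s5.png')
import cv2; a=cv2.imread('pics/s5.png')[100:330,150:450]; cv2.imwrite('pics/s5c.png',cv2.resize(a,(720,552)))"
```

```text
t 12.15 tcp [0.4268 0.283  0.023 ] az 160.4 tilt 0.02 w 0.0577 gf 43.4
units [-0.   -0.    0.15] wz 0.08
```

View pics/s5c.png

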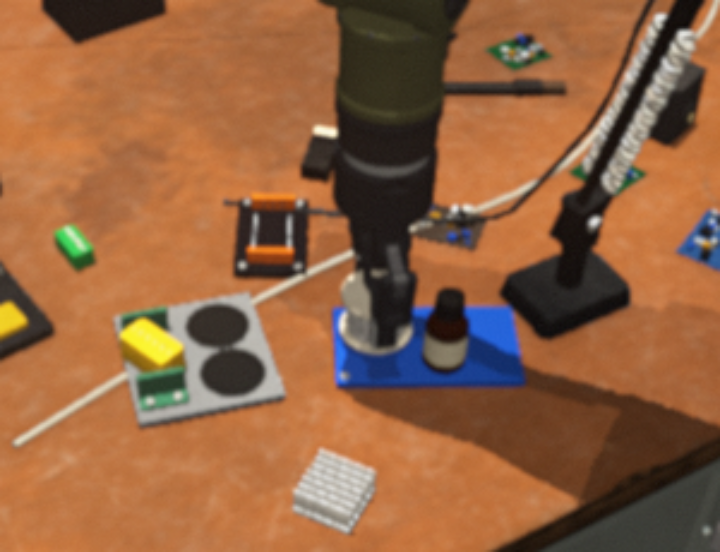

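The spool hangs over the mat at (375,325), clear of the bottle at (446,330). I'll lower and release it.

arm_command(
  series=[
    {"tx": 0, "ty": 0, "tz": 0.08, "wx": 0, "wy": 0, "wz": 0, "hand": 1},
    {"tx": 0, "ty": 0, "tz": 0.06, "wx": 0, "wy": 0, "wz": 0, "hand": 1},
    {"tx": 0, "ty": 0, "tz": 0.02, "wx": 0, "wy": 0, "wz": 0, "hand": 1},
    {"tx": 0, "ty": 0, "tz": 0, "wx": 0, "wy": 0, "wz": 0, "hand": 1},
    {"tx": 0, "ty": 0, "tz": 0, "wx": 0, "wy": 0, "wz": 0, "hand": -0.5},
    {"tx": 0, "ty": 0, "tz": 0, "wx": 0, "wy": 0, "wz": 0, "hand": -1},
    {"tx": 0, "ty": 0, "tz": 0, "wx": 0, "wy": 0, "wz": 0, "hand": -1},
    {"tx": 0, "ty": 0, "tz": 0, "wx": 0, "wy": 0, "wz": 0, "hand": -1},
  ],
)

```text
time_s: 13.0
tool_pos: [0.4264, 0.2826, 0.0147]
tcp_rot: [1.811, -2.567, 0.0]
force: [0.9, 0.3, -0.4]
width: 0.0854
grasp_force: 0.0
```

arm_command(
  series=[
    {"tx": 0, "ty": 0, "tz": -0.2, "wx": 0, "wy": 0, "wz": 0, "hand": -1},
    {"tx": 0, "ty": 0, "tz": -0.4, "wx": 0, "wy": 0, "wz": 0, "hand": -1},
    {"tx": 0, "ty": 0, "tz": -0.5, "wx": 0, "wy": 0, "wz": 0, "hand": -1},
    {"tx": 0, "ty": 0, "tz": -0.5, "wx": 0, "wy": 0, "wz": 0, "hand": -1},
    {"tx": 0, "ty": 0, "tz": -0.5, "wx": 0, "wy": 0, "wz": 0, "hand": -1},
    {"tx": 0, "ty": 0, "tz": 0, "wx": 0, "wy": 0, "wz": 0, "hand": -1},
  ],
)

```text
time_s: 13.6
tool_pos: [0.4287, 0.2841, 0.1239]
tcp_rot: [-1.807, 2.562, -0.0]
force: [0.6, 0.1, -0.2]
width: 0.0855
grasp_force: 0.0
```

```bash
python3 go.py .4825 .4535 .016 110
```

```text
t 13.6 tcp [0.4287 0.2841 0.1239] az 160.4 tilt 0.37 w 0.0855 gf 0.0
units [-3.54  0.13  2.18] wz 10.08
```

arm_command(
  series=[
    {"tx": 0, "ty": 0, "tz": 0, "wx": 0, "wy": 0, "wz": 1, "hand": -1},
    {"tx": 0, "ty": 0, "tz": 0, "wx": 0, "wy": 0, "wz": 1, "hand": -1},
    {"tx": 0, "ty": 0, "tz": 0, "wx": 0, "wy": 0, "wz": 1, "hand": -1},
    {"tx": 0, "ty": 0, "tz": 0, "wx": 0, "wy": 0, "wz": 1, "hand": -1},
    {"tx": 0, "ty": 0, "tz": 0, "wx": 0, "wy": 0, "wz": 1, "hand": -1},
    {"tx": 0, "ty": 0, "tz": 0, "wx": 0, "wy": 0, "wz": 1, "hand": -1},
    {"tx": 0, "ty": 0, "tz": 0, "wx": 0, "wy": 0, "wz": 1, "hand": -1},
    {"tx": 0, "ty": 0, "tz": 0, "wx": 0, "wy": 0, "wz": 1, "hand": -1},
  ],
)

```text
time_s: 14.4
tool_pos: [0.4261, 0.2824, 0.1195]
tcp_rot: [0.818, -3.033, 0.0]
force: [0.4, -0.4, 0.1]
width: 0.0856
grasp_force: 0.0
```

arm_command(
  series=[
    {"tx": 0, "ty": 0, "tz": 0, "wx": 0, "wy": 0, "wz": 1, "hand": -1},
    {"tx": 0, "ty": 0, "tz": 0, "wx": 0, "wy": 0, "wz": 1, "hand": -1},
    {"tx": 0, "ty": 0, "tz": 0, "wx": 0, "wy": 0, "wz": 0.15, "hand": -1},
    {"tx": 0, "ty": 0, "tz": 0, "wx": 0, "wy": 0, "wz": 0, "hand": -1},
  ],
)

```text
time_s: 14.8
tool_pos: [0.4262, 0.2824, 0.1196]
tcp_rot: [0.538, -3.095, 0.0]
force: [-0.2, -0.8, -0.7]
width: 0.0852
grasp_force: 0.0
```

```bash
python3 go.py .4825 .4537 .016 109.5; python3 -c "
from meas import *
top()"
```

```text
t 14.8 tcp [0.4262 0.2824 0.1196] az 109.7 tilt 0.03 w 0.0852 gf 0.0
units [-2.22  2.84  2.07] wz 0.04
mat [376.5 262.5] [146.5  33.8] 61.7
relay [483.2 453.6] [51.2 27.6] 19.5
spool mat 160 386.1 270.4 r 39.4 z 0.0495
cap mat 111 374.2 250.7 r 10.8 z 0.0791
```

arm_command(
  series=[
    {"tx": -0.15, "ty": 0.18, "tz": 0, "wx": 0, "wy": 0, "wz": 0, "hand": -0.4},
    {"tx": -0.34, "ty": 0.43, "tz": 0, "wx": 0, "wy": 0, "wz": 0, "hand": -0.4},
    {"tx": -0.34, "ty": 0.43, "tz": 0, "wx": 0, "wy": 0, "wz": 0, "hand": -0.4},
    {"tx": -0.34, "ty": 0.43, "tz": 0, "wx": 0, "wy": 0, "wz": 0, "hand": -0.4},
    {"tx": -0.34, "ty": 0.43, "tz": 0, "wx": 0, "wy": 0, "wz": 0, "hand": -0.4},
    {"tx": -0.34, "ty": 0.43, "tz": 0, "wx": 0, "wy": 0, "wz": 0, "hand": -0.4},
    {"tx": -0.3, "ty": 0.4, "tz": 0, "wx": 0, "wy": 0, "wz": 0, "hand": -0.4},
    {"tx": -0.07, "ty": 0.11, "tz": 0, "wx": 0, "wy": 0, "wz": 0, "hand": -0.4},
  ],
)

```text
time_s: 15.65
tool_pos: [0.4839, 0.4568, 0.1194]
tcp_rot: [-0.539, 3.094, 0.002]
force: [0.7, 1.0, 1.0]
width: 0.06
grasp_force: 0.0
```

arm_command(
  series=[
    {"tx": 0, "ty": 0, "tz": 0.3, "wx": 0, "wy": 0, "wz": 0, "hand": -0.4},
    {"tx": 0, "ty": 0, "tz": 0.3, "wx": 0, "wy": 0, "wz": 0, "hand": -0.4},
    {"tx": 0, "ty": 0, "tz": 0.3, "wx": 0, "wy": 0, "wz": 0, "hand": -0.4},
    {"tx": 0, "ty": 0, "tz": 0, "wx": 0, "wy": 0, "wz": 0, "hand": -0.4},
  ],
)

```text
time_s: 16.05
tool_pos: [0.4812, 0.4509, 0.0711]
tcp_rot: [0.534, -3.091, 0.005]
force: [-0.0, -0.6, 0.4]
width: 0.0597
grasp_force: 0.0
```

```bash
python3 go.py .4825 .4537 .018 109.5; python3 -c "
from h import *
shot('scene','s6.png')
import cv2; a=cv2.imread('pics/s6.png')[150:290,150:350]; cv2.imwrite('pics/s6c.png',cv2.resize(a,(780,546)))"
```

```text
t 16.05 tcp [0.4812 0.4509 0.0711] az 109.6 tilt 0.35 w 0.0597 gf 0.0
units [-0.05  0.05  1.06] wz 0.02
```

View pics/s6c.png

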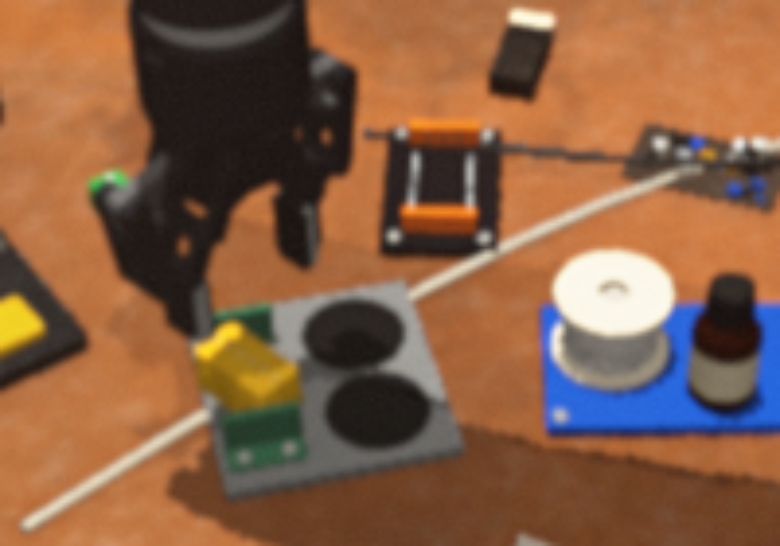

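Both objects stand on the mat and the fingers straddle the relay at (245,360). The cheeks look clear, so I'll descend.

arm_command(
  series=[
    {"tx": -0.05, "ty": 0.05, "tz": 0.2, "wx": 0, "wy": 0, "wz": 0, "hand": -0.4},
    {"tx": 0, "ty": 0, "tz": 0.3, "wx": 0, "wy": 0, "wz": 0, "hand": -0.4},
    {"tx": 0, "ty": 0, "tz": 0.3, "wx": 0, "wy": 0, "wz": 0, "hand": -0.4},
    {"tx": 0, "ty": 0, "tz": 0.25, "wx": 0, "wy": 0, "wz": 0, "hand": -0.4},
    {"tx": 0, "ty": 0, "tz": 0.1, "wx": 0, "wy": 0, "wz": 0, "hand": -0.4},
    {"tx": 0, "ty": 0, "tz": 0, "wx": 0, "wy": 0, "wz": 0, "hand": -0.4},
  ],
)

```text
time_s: 16.7
tool_pos: [0.484, 0.4561, 0.0158]
tcp_rot: [0.535, -3.094, 0.002]
force: [0.7, -0.5, 0.5]
width: 0.0597
grasp_force: 0.0
```

arm_command(
  series=[
    {"tx": 0, "ty": 0, "tz": 0, "wx": 0, "wy": 0, "wz": 0, "hand": -0.2},
    {"tx": 0, "ty": 0, "tz": 0, "wx": 0, "wy": 0, "wz": 0, "hand": 0},
    {"tx": 0, "ty": 0, "tz": 0, "wx": 0, "wy": 0, "wz": 0, "hand": 0.2},
    {"tx": 0, "ty": 0, "tz": 0, "wx": 0, "wy": 0, "wz": 0, "hand": 0.5},
    {"tx": 0, "ty": 0, "tz": 0, "wx": 0, "wy": 0, "wz": 0, "hand": 1},
    {"tx": 0, "ty": 0, "tz": 0, "wx": 0, "wy": 0, "wz": 0, "hand": 1},
  ],
  force=25,
)

```text
time_s: 17.3
tool_pos: [0.4852, 0.4573, 0.0181]
tcp_rot: [-0.536, 3.094, 0.001]
force: [-0.7, 0.2, 5.1]
width: 0.0275
grasp_force: 25.8
```

arm_command(
  series=[
    {"tx": 0, "ty": 0, "tz": -0.1, "wx": 0, "wy": 0, "wz": 0, "hand": 1},
    {"tx": 0, "ty": 0, "tz": -0.3, "wx": 0, "wy": 0, "wz": 0, "hand": 1},
    {"tx": 0, "ty": 0, "tz": -0.4, "wx": 0, "wy": 0, "wz": 0, "hand": 1},
    {"tx": 0, "ty": 0, "tz": -0.4, "wx": 0, "wy": 0, "wz": 0, "hand": 1},
    {"tx": 0, "ty": 0, "tz": -0.3, "wx": 0, "wy": 0, "wz": 0, "hand": 1},
    {"tx": 0, "ty": 0, "tz": 0, "wx": 0, "wy": 0, "wz": 1, "hand": 1},
    {"tx": 0, "ty": 0, "tz": 0, "wx": 0, "wy": 0, "wz": 1, "hand": 1},
    {"tx": 0, "ty": 0, "tz": 0, "wx": 0, "wy": 0, "wz": 1, "hand": 1},
  ],
)

```text
time_s: 18.1
tool_pos: [0.4848, 0.4569, 0.0932]
tcp_rot: [-0.121, 3.139, 0.001]
force: [0.5, -0.8, -0.4]
width: 0.0272
grasp_force: 25.2
```

arm_command(
  series=[
    {"tx": 0, "ty": 0, "tz": 0, "wx": 0, "wy": 0, "wz": 1, "hand": 1},
    {"tx": 0, "ty": 0, "tz": 0, "wx": 0, "wy": 0, "wz": 1, "hand": 1},
    {"tx": 0, "ty": 0, "tz": 0, "wx": 0, "wy": 0, "wz": 1, "hand": 1},
    {"tx": 0, "ty": 0, "tz": 0, "wx": 0, "wy": 0, "wz": 1, "hand": 1},
    {"tx": 0, "ty": 0, "tz": 0, "wx": 0, "wy": 0, "wz": 1, "hand": 1},
    {"tx": 0, "ty": 0, "tz": 0, "wx": 0, "wy": 0, "wz": 1, "hand": 1},
    {"tx": 0, "ty": 0, "tz": 0, "wx": 0, "wy": 0, "wz": 0.9, "hand": 1},
    {"tx": 0, "ty": 0, "tz": 0, "wx": 0, "wy": 0, "wz": 0, "hand": 1},
  ],
)

```text
time_s: 18.9
tool_pos: [0.4847, 0.4568, 0.0929]
tcp_rot: [-0.81, -3.035, -0.0]
force: [-0.1, 0.6, 0.1]
width: 0.0276
grasp_force: 25.2
```

```bash
python3 go.py .579 .2953 .05 60
```

```text
t 18.9 tcp [0.4847 0.4568 0.0929] az 60.1 tilt 0.01 w 0.0276 gf 25.2
units [-3.24 -1.86  0.86] wz 0.02
```

arm_command(
  series=[
    {"tx": -0.2, "ty": -0.1, "tz": 0, "wx": 0, "wy": 0, "wz": 0, "hand": 1},
    {"tx": -0.5, "ty": -0.3, "tz": 0, "wx": 0, "wy": 0, "wz": 0, "hand": 1},
    {"tx": -0.5, "ty": -0.3, "tz": 0, "wx": 0, "wy": 0, "wz": 0, "hand": 1},
    {"tx": -0.5, "ty": -0.3, "tz": 0, "wx": 0, "wy": 0, "wz": 0, "hand": 1},
    {"tx": -0.5, "ty": -0.3, "tz": 0, "wx": 0, "wy": 0, "wz": 0, "hand": 1},
    {"tx": -0.5, "ty": -0.3, "tz": 0, "wx": 0, "wy": 0, "wz": 0, "hand": 1},
    {"tx": -0.4, "ty": -0.2, "tz": 0, "wx": 0, "wy": 0, "wz": 0, "hand": 1},
    {"tx": -0.14, "ty": -0.06, "tz": 0, "wx": 0, "wy": 0, "wz": 0, "hand": 1},
  ],
)

```text
time_s: 19.7
tool_pos: [0.5802, 0.2928, 0.0925]
tcp_rot: [0.812, 3.034, -0.001]
force: [0.0, -0.4, -0.1]
width: 0.027
grasp_force: 25.2
```

arm_command(
  series=[
    {"tx": 0, "ty": 0, "tz": 0.3, "wx": 0, "wy": 0, "wz": 0, "hand": 1},
    {"tx": 0, "ty": 0, "tz": 0.3, "wx": 0, "wy": 0, "wz": 0, "hand": 1},
    {"tx": 0, "ty": 0, "tz": 0.26, "wx": 0, "wy": 0, "wz": 0, "hand": 1},
    {"tx": 0, "ty": 0, "tz": 0, "wx": 0, "wy": 0, "wz": 0, "hand": 1},
    {"tx": 0, "ty": 0, "tz": 0, "wx": 0, "wy": 0, "wz": 0, "hand": 1},
  ],
)

```text
time_s: 20.2
tool_pos: [0.5779, 0.2959, 0.0483]
tcp_rot: [-0.807, -3.035, 0.002]
force: [0.5, 0.0, 0.4]
width: 0.0272
grasp_force: 25.2
```

```bash
python3 go.py .579 .2953 .018 60; python3 -c "
from m import *
import cv2
for n in('scene','top'):
    d=shot(n,'p7'+n+'.png'); hsv=cv2.cvtColor(d['pixels'],cv2.COLOR_RGB2HSV); H,S,V=[hsv[:,:,i].astype(int) for i in range(3)]
    for b in blob((H>22)&(H<34)&(S>130)&(V>100),(230,130,320,215) if n=='top' else (225,160,310,240))[:2]: print(n,b.reshape(-1,2).mean(0),rect(d,b,.066))
a=np.hstack([cv2.resize(cv2.imread('pics/p7scene.png')[150:240,220:310],(400,400)),cv2.resize(cv2.imread('pics/p7top.png')[110:200,235:325],(400,400))]); cv2.imwrite('pics/p7.png',a)"
```

```text
t 20.2 tcp [0.5779 0.2959 0.0483] az 60.2 tilt 0.11 w 0.0272 gf 25.2
units [-0.03  0.    0.61] wz 0.04
top [277.66666667 163.11111111] (array([559.3, 306.2]), array([20.5,  8.5]), 62.4)
```

View pics/p7.png

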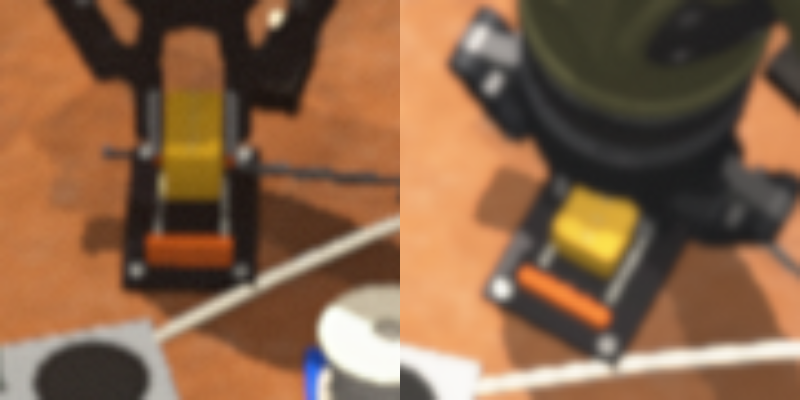

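The left half (scene) shows the relay hanging square between the white lines above the near orange stop. The right half (top) shows its near bottom edge from about (555,250) to (610,277) in crop pixels.

```bash
python3 -c "
from h import *
d=shot('top'); p=onplane(d,[(235+(555-400)*.225,110+250*.225),(235+(610-400)*.225,110+277*.225)],.038); print(p.round(4),p.mean(0))
d=shot('scene'); p=onplane(d,[(220+165*.225,150+198*.225),(220+222*.225,150+198*.225)],.038); print(p.round(4),p.mean(0))"
```

```text
[[0.5598 0.3187 0.038 ]
 [0.5488 0.2972 0.038 ]] [0.55429382 0.30792145 0.038     ]
[[0.5576 0.321  0.038 ]
 [0.5451 0.2979 0.038 ]] [0.55138123 0.30946595 0.038     ]
```

arm_command(
  series=[
    {"tx": 0, "ty": 0, "tz": 0.2, "wx": 0, "wy": 0, "wz": 0, "hand": 1},
    {"tx": 0, "ty": 0, "tz": 0.2, "wx": 0, "wy": 0, "wz": 0, "hand": 1},
    {"tx": 0, "ty": 0, "tz": 0.14, "wx": 0, "wy": 0, "wz": 0, "hand": 1},
    {"tx": 0, "ty": 0, "tz": 0.06, "wx": 0, "wy": 0, "wz": 0, "hand": 1},
    {"tx": 0, "ty": 0, "tz": 0.02, "wx": 0, "wy": 0, "wz": 0, "hand": 1},
    {"tx": 0, "ty": 0, "tz": 0, "wx": 0, "wy": 0, "wz": 0, "hand": 1},
    {"tx": 0, "ty": 0, "tz": 0, "wx": 0, "wy": 0, "wz": 0, "hand": 0.1},
    {"tx": 0, "ty": 0, "tz": 0, "wx": 0, "wy": 0, "wz": 0, "hand": -0.3},
  ],
)

```text
time_s: 21.2
tool_pos: [0.579, 0.2955, 0.0182]
tcp_rot: [0.81, 3.035, 0.0]
force: [-0.1, 0.7, 0.0]
width: 0.0516
grasp_force: 0.0
```

arm_command(
  series=[
    {"tx": 0, "ty": 0, "tz": 0, "wx": 0, "wy": 0, "wz": 0, "hand": -0.4},
    {"tx": 0, "ty": 0, "tz": -0.2, "wx": 0, "wy": 0, "wz": 0, "hand": -0.4},
    {"tx": 0, "ty": 0, "tz": -0.4, "wx": 0, "wy": 0, "wz": 0, "hand": -0.4},
    {"tx": 0, "ty": 0, "tz": -0.5, "wx": 0, "wy": 0, "wz": 0, "hand": -0.7},
    {"tx": 0, "ty": 0, "tz": -0.5, "wx": 0, "wy": 0, "wz": 0, "hand": -1},
    {"tx": 0, "ty": 0, "tz": -0.5, "wx": 0, "wy": 0, "wz": 0, "hand": -1},
    {"tx": 0, "ty": 0, "tz": 0, "wx": 0, "wy": 0, "wz": 0, "hand": -1},
  ],
)

```text
time_s: 21.9
tool_pos: [0.5815, 0.2968, 0.1283]
tcp_rot: [0.808, 3.03, 0.008]
force: [0.6, 0.2, -0.4]
width: 0.0855
grasp_force: 0.0
```

```bash
python3 go.py .427 .283 .012 160
```

```text
t 21.9 tcp [0.5815 0.2968 0.1283] az 60.1 tilt 0.42 w 0.0855 gf 0.0
units [ 2.55 -1.79  2.31] wz 16.03
```

arm_command(
  series=[
    {"tx": 0, "ty": 0, "tz": 0, "wx": 0, "wy": 0, "wz": 1, "hand": -1},
    {"tx": 0, "ty": 0, "tz": 0, "wx": 0, "wy": 0, "wz": 1, "hand": -1},
    {"tx": 0, "ty": 0, "tz": 0, "wx": 0, "wy": 0, "wz": 1, "hand": -1},
    {"tx": 0, "ty": 0, "tz": 0, "wx": 0, "wy": 0, "wz": 1, "hand": -1},
    {"tx": 0, "ty": 0, "tz": 0, "wx": 0, "wy": 0, "wz": 1, "hand": -1},
    {"tx": 0, "ty": 0, "tz": 0, "wx": 0, "wy": 0, "wz": 1, "hand": -1},
    {"tx": 0, "ty": 0, "tz": 0, "wx": 0, "wy": 0, "wz": 1, "hand": -1},
    {"tx": 0, "ty": 0, "tz": 0, "wx": 0, "wy": 0, "wz": 1, "hand": -1},
  ],
)

```text
time_s: 22.7
tool_pos: [0.5787, 0.2954, 0.123]
tcp_rot: [-1.803, -2.572, 0.001]
force: [-0.1, 0.1, -0.6]
width: 0.0852
grasp_force: 0.0
```

arm_command(
  series=[
    {"tx": 0, "ty": 0, "tz": 0, "wx": 0, "wy": 0, "wz": 1, "hand": -1},
    {"tx": 0, "ty": 0, "tz": 0, "wx": 0, "wy": 0, "wz": 1, "hand": -1},
    {"tx": 0, "ty": 0, "tz": 0, "wx": 0, "wy": 0, "wz": 1, "hand": -1},
    {"tx": 0, "ty": 0, "tz": 0, "wx": 0, "wy": 0, "wz": 1, "hand": -1},
    {"tx": 0, "ty": 0, "tz": 0, "wx": 0, "wy": 0, "wz": 1, "hand": -1},
    {"tx": 0, "ty": 0, "tz": 0, "wx": 0, "wy": 0, "wz": 1, "hand": -1},
    {"tx": 0, "ty": 0, "tz": 0, "wx": 0, "wy": 0, "wz": 1, "hand": -1},
    {"tx": 0, "ty": 0, "tz": 0, "wx": 0, "wy": 0, "wz": 1, "hand": -1},
  ],
)

```text
time_s: 23.5
tool_pos: [0.5787, 0.2954, 0.123]
tcp_rot: [-2.575, -1.8, 0.001]
force: [0.4, 0.0, -0.6]
width: 0.0859
grasp_force: 0.0
```

```bash
python3 go.py .427 .283 .012 160; python3 -c "
from meas import *
top()"
```

```text
t 23.5 tcp [0.5787 0.2954 0.123 ] az -20.1 tilt 0.03 w 0.0859 gf 0.0
units [-1.27 -2.76  2.22] wz -0.01
mat [391.7 238.5] [120.7  83.1] 61.5
spool mat 1082 407.5 268.3 r 52.8 z 0.0479
cap mat 161 376.4 249.6 r 11.3 z 0.0793
```

arm_command(
  series=[
    {"tx": -0.08, "ty": -0.16, "tz": 0, "wx": 0, "wy": 0, "wz": 0, "hand": -1},
    {"tx": -0.19, "ty": -0.42, "tz": 0, "wx": 0, "wy": 0, "wz": 0, "hand": -1},
    {"tx": -0.2, "ty": -0.44, "tz": 0, "wx": 0, "wy": 0, "wz": 0, "hand": -1},
    {"tx": -0.2, "ty": -0.44, "tz": 0, "wx": 0, "wy": 0, "wz": 0, "hand": -1},
    {"tx": -0.2, "ty": -0.44, "tz": 0, "wx": 0, "wy": 0, "wz": 0, "hand": -1},
    {"tx": -0.2, "ty": -0.44, "tz": 0, "wx": 0, "wy": 0, "wz": 0, "hand": -1},
    {"tx": -0.15, "ty": -0.32, "tz": 0, "wx": 0, "wy": 0, "wz": 0, "hand": -1},
    {"tx": -0.05, "ty": -0.1, "tz": 0, "wx": 0, "wy": 0, "wz": 0, "hand": -1},
  ],
)

```text
time_s: 24.35
tool_pos: [0.4252, 0.282, 0.1232]
tcp_rot: [-2.569, -1.808, 0.002]
force: [0.6, 0.4, 0.3]
width: 0.0857
grasp_force: 0.0
```

arm_command(
  series=[
    {"tx": 0, "ty": 0, "tz": 0.3, "wx": 0, "wy": 0, "wz": 0, "hand": -1},
    {"tx": 0, "ty": 0, "tz": 0.3, "wx": 0, "wy": 0, "wz": 0, "hand": -1},
    {"tx": 0, "ty": 0, "tz": 0.2, "wx": 0, "wy": 0, "wz": 0, "hand": -1},
    {"tx": 0, "ty": 0, "tz": 0, "wx": 0, "wy": 0, "wz": 0, "hand": -1},
  ],
)

```text
time_s: 24.75
tool_pos: [0.4268, 0.282, 0.0819]
tcp_rot: [2.571, 1.806, -0.004]
force: [-1.3, 0.6, 0.4]
width: 0.0855
grasp_force: 0.0
```

```bash
python3 go.py .427 .283 .012 160; python3 -c "
from meas import *
top()
shot('scene','s8.png')
import cv2; a=cv2.imread('pics/s8.png')[150:290,200:400]; cv2.imwrite('pics/s8c.png',cv2.resize(a,(780,546)))"
```

```text
t 24.75 tcp [0.4268 0.282  0.0819] az -19.8 tilt 0.14 w 0.0855 gf 0.0
units [ 0.02 -0.    1.4 ] wz 0.03
mat [356.6 242.1] [90.8 24.4] 55.7
spool mat 93 392.5 275.7 r 45.7 z 0.0531
cap mat 74 374.1 251.8 r 10.4 z 0.079
```

View pics/s8c.png

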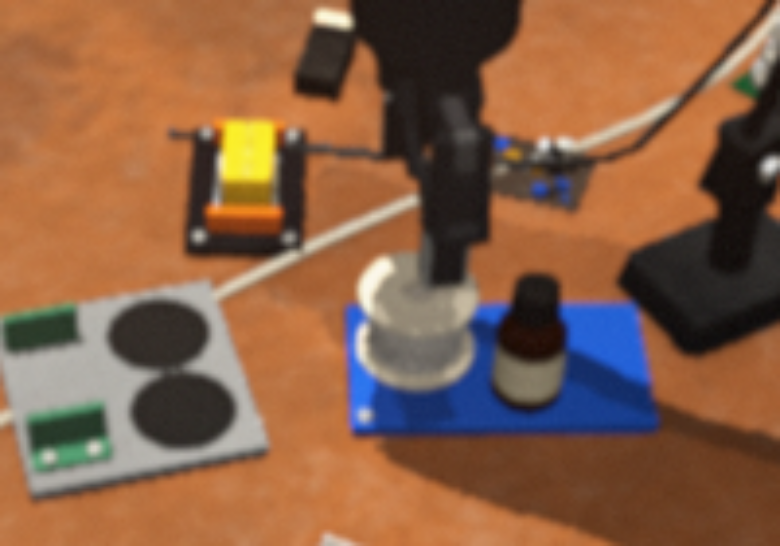

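The relay lies between the stops at (248,160), and the bottle and spool stand on the mat. I'll check the relay numerically, then grip the spool.

```bash
python3 -c "
from m import *
d=shot('scene'); hsv=cv2.cvtColor(d['pixels'],cv2.COLOR_RGB2HSV); H,S,V=[hsv[:,:,i].astype(int) for i in range(3)]
for v in(100,190,220):
  for b in blob((H>22)&(H<34)&(S>130)&(V>v),(235,170,290,215))[:1]: print(rect(d,b,.034))"
```

```text
(array([573.5, 299. ]), array([25.2, 48.7]), 61.5)
(array([573.5, 299. ]), array([25.2, 48.7]), 61.5)
(array([574.9, 298.3]), array([25.2, 45.6]), 61.5)
```

arm_command(
  series=[
    {"tx": 0, "ty": 0, "tz": 0.3, "wx": 0, "wy": 0, "wz": 0, "hand": -1},
    {"tx": 0, "ty": 0, "tz": 0.3, "wx": 0, "wy": 0, "wz": 0, "hand": -1},
    {"tx": 0, "ty": 0, "tz": 0.3, "wx": 0, "wy": 0, "wz": 0, "hand": -1},
    {"tx": 0, "ty": 0, "tz": 0.3, "wx": 0, "wy": 0, "wz": 0, "hand": -1},
    {"tx": 0, "ty": 0, "tz": 0.18, "wx": 0, "wy": 0, "wz": 0, "hand": -1},
    {"tx": 0, "ty": 0, "tz": 0, "wx": 0, "wy": 0, "wz": 0, "hand": -1},
  ],
)

```text
time_s: 25.5
tool_pos: [0.4271, 0.2823, 0.0137]
tcp_rot: [-2.571, -1.805, 0.002]
force: [-0.6, 1.0, 0.2]
width: 0.0857
grasp_force: 0.0
```

Relay is within about 3 mm and 2° of the cradle.

arm_command(
  series=[
    {"tx": 0, "ty": 0, "tz": 0, "wx": 0, "wy": 0, "wz": 0, "hand": -0.6},
    {"tx": 0, "ty": 0, "tz": 0, "wx": 0, "wy": 0, "wz": 0, "hand": -0.3},
    {"tx": 0, "ty": 0, "tz": 0, "wx": 0, "wy": 0, "wz": 0, "hand": 0},
    {"tx": 0, "ty": 0, "tz": 0, "wx": 0, "wy": 0, "wz": 0, "hand": 0.5},
    {"tx": 0, "ty": 0, "tz": 0, "wx": 0, "wy": 0, "wz": 0, "hand": 1},
    {"tx": 0, "ty": 0, "tz": 0, "wx": 0, "wy": 0, "wz": 0, "hand": 1},
  ],
  force=40,
)

```text
time_s: 26.1
tool_pos: [0.4283, 0.2832, 0.0155]
tcp_rot: [-2.571, -1.805, -0.003]
force: [-0.4, -0.0, 6.3]
width: 0.0575
grasp_force: 42.9
```

arm_command(
  series=[
    {"tx": 0, "ty": 0, "tz": -0.1, "wx": 0, "wy": 0, "wz": 0, "hand": 1},
    {"tx": 0, "ty": 0, "tz": -0.3, "wx": 0, "wy": 0, "wz": 0, "hand": 1},
    {"tx": 0, "ty": 0, "tz": -0.4, "wx": 0, "wy": 0, "wz": 0, "hand": 1},
    {"tx": 0, "ty": 0, "tz": -0.3, "wx": 0, "wy": 0, "wz": 0, "hand": 1},
    {"tx": 0, "ty": 0, "tz": -0.1, "wx": 0, "wy": 0, "wz": 0, "hand": 1},
    {"tx": 0, "ty": 0, "tz": 0, "wx": 0, "wy": 0, "wz": 0, "hand": 1},
  ],
)

```text
time_s: 26.7
tool_pos: [0.4281, 0.283, 0.075]
tcp_rot: [2.571, 1.805, 0.002]
force: [0.4, -0.4, -2.5]
width: 0.0578
grasp_force: 43.5
```

```bash
python3 go.py .499 .391 .024 160
```

```text
t 26.7 tcp [0.4281 0.283  0.075 ] az -19.9 tilt 0.09 w 0.0578 gf 43.5
units [2.51 0.6  1.02] wz 0.03
```

arm_command(
  series=[
    {"tx": 0.2, "ty": 0.04, "tz": 0, "wx": 0, "wy": 0, "wz": 0, "hand": 1},
    {"tx": 0.44, "ty": 0.11, "tz": 0, "wx": 0, "wy": 0, "wz": 0, "hand": 1},
    {"tx": 0.5, "ty": 0.12, "tz": 0, "wx": 0, "wy": 0, "wz": 0, "hand": 1},
    {"tx": 0.5, "ty": 0.12, "tz": 0, "wx": 0, "wy": 0, "wz": 0, "hand": 1},
    {"tx": 0.5, "ty": 0.12, "tz": 0, "wx": 0, "wy": 0, "wz": 0, "hand": 1},
    {"tx": 0.3, "ty": 0.07, "tz": 0, "wx": 0, "wy": 0, "wz": 0, "hand": 1},
    {"tx": 0.08, "ty": 0.02, "tz": 0, "wx": 0, "wy": 0, "wz": 0, "hand": 1},
    {"tx": 0, "ty": 0, "tz": 0, "wx": 0, "wy": 0, "wz": 0, "hand": 1},
  ],
)

```text
time_s: 27.5
tool_pos: [0.4982, 0.3911, 0.073]
tcp_rot: [2.571, 1.806, -0.003]
force: [-0.1, 0.2, -1.6]
width: 0.0575
grasp_force: 43.5
```

arm_command(
  series=[
    {"tx": 0, "ty": 0, "tz": 0.3, "wx": 0, "wy": 0, "wz": 0, "hand": 1},
    {"tx": 0, "ty": 0, "tz": 0.3, "wx": 0, "wy": 0, "wz": 0, "hand": 1},
    {"tx": 0, "ty": 0, "tz": 0.3, "wx": 0, "wy": 0, "wz": 0, "hand": 1},
    {"tx": 0, "ty": 0, "tz": 0.1, "wx": 0, "wy": 0, "wz": 0, "hand": 1},
    {"tx": 0, "ty": 0, "tz": 0, "wx": 0, "wy": 0, "wz": 0, "hand": 1},
    {"tx": 0, "ty": 0, "tz": 0, "wx": 0, "wy": 0, "wz": 0, "hand": 1},
  ],
)

```text
time_s: 28.1
tool_pos: [0.4987, 0.391, 0.0243]
tcp_rot: [-2.571, -1.805, -0.0]
force: [0.7, -0.2, -1.8]
width: 0.0571
grasp_force: 43.4
```

```bash
python3 go.py .499 .391 .0155 160
```

```text
t 28.1 tcp [0.4987 0.391  0.0243] az -19.9 tilt 0.0 w 0.0571 gf 43.4
units [0.   0.01 0.18] wz 0.03
```

arm_command(
  series=[
    {"tx": 0, "ty": 0, "tz": 0.1, "wx": 0, "wy": 0, "wz": 0, "hand": 1},
    {"tx": 0, "ty": 0, "tz": 0.06, "wx": 0, "wy": 0, "wz": 0, "hand": 1},
    {"tx": 0, "ty": 0, "tz": 0.03, "wx": 0, "wy": 0, "wz": 0, "hand": 1},
    {"tx": 0, "ty": 0, "tz": 0, "wx": 0, "wy": 0, "wz": 0, "hand": 1},
    {"tx": 0, "ty": 0, "tz": 0, "wx": 0, "wy": 0, "wz": 0, "hand": -0.5},
    {"tx": 0, "ty": 0, "tz": 0, "wx": 0, "wy": 0, "wz": 0, "hand": -1},
    {"tx": 0, "ty": 0, "tz": 0, "wx": 0, "wy": 0, "wz": 0, "hand": -1},
    {"tx": 0, "ty": 0, "tz": 0, "wx": 0, "wy": 0, "wz": 0, "hand": -1},
  ],
)

```text
time_s: 28.9
tool_pos: [0.4987, 0.3911, 0.0148]
tcp_rot: [-2.571, -1.805, -0.0]
force: [1.0, -0.5, 0.2]
width: 0.0852
grasp_force: 0.0
```

arm_command(
  series=[
    {"tx": 0, "ty": 0, "tz": -0.2, "wx": 0, "wy": 0, "wz": 0, "hand": -1},
    {"tx": 0, "ty": 0, "tz": -0.4, "wx": 0, "wy": 0, "wz": 0, "hand": -1},
    {"tx": 0, "ty": 0, "tz": -0.5, "wx": 0, "wy": 0, "wz": 0, "hand": -1},
    {"tx": 0, "ty": 0, "tz": -0.5, "wx": 0, "wy": 0, "wz": 0, "hand": -1},
    {"tx": 0, "ty": 0, "tz": -0.6, "wx": 0, "wy": 0, "wz": 0, "hand": -1},
    {"tx": 0, "ty": 0, "tz": 0, "wx": 0, "wy": 0, "wz": -1, "hand": -1},
    {"tx": 0, "ty": 0, "tz": 0, "wx": 0, "wy": 0, "wz": -1, "hand": -1},
    {"tx": 0, "ty": 0, "tz": 0, "wx": 0, "wy": 0, "wz": -1, "hand": -1},
  ],
)

```text
time_s: 29.7
tool_pos: [0.4989, 0.3912, 0.1261]
tcp_rot: [2.31, 2.129, 0.002]
force: [0.3, -0.6, -0.8]
width: 0.0857
grasp_force: 0.0
```

arm_command(
  series=[
    {"tx": 0, "ty": 0, "tz": 0, "wx": 0, "wy": 0, "wz": -1, "hand": -1},
    {"tx": 0, "ty": 0, "tz": 0, "wx": 0, "wy": 0, "wz": -1, "hand": -1},
    {"tx": 0, "ty": 0, "tz": 0, "wx": 0, "wy": 0, "wz": -1, "hand": -1},
    {"tx": 0, "ty": 0, "tz": 0, "wx": 0, "wy": 0, "wz": -1, "hand": -1},
    {"tx": 0, "ty": 0, "tz": 0, "wx": 0, "wy": 0, "wz": -1, "hand": -1},
    {"tx": 0, "ty": 0, "tz": 0, "wx": 0, "wy": 0, "wz": -1, "hand": -1},
    {"tx": 0, "ty": 0, "tz": 0, "wx": 0, "wy": 0, "wz": -1, "hand": -1},
    {"tx": 0, "ty": 0, "tz": 0, "wx": 0, "wy": 0, "wz": -1, "hand": -1},
  ],
)

```text
time_s: 30.5
tool_pos: [0.4987, 0.3911, 0.1256]
tcp_rot: [1.442, 2.791, 0.001]
force: [0.3, -0.3, 0.3]
width: 0.0855
grasp_force: 0.0
```

arm_command(
  series=[
    {"tx": 0, "ty": 0, "tz": 0, "wx": 0, "wy": 0, "wz": -1, "hand": -1},
    {"tx": 0, "ty": 0, "tz": 0, "wx": 0, "wy": 0, "wz": -1, "hand": -1},
    {"tx": 0, "ty": 0, "tz": 0, "wx": 0, "wy": 0, "wz": -1, "hand": -1},
    {"tx": 0, "ty": 0, "tz": 0, "wx": 0, "wy": 0, "wz": -1, "hand": -1},
    {"tx": 0, "ty": 0, "tz": 0, "wx": 0, "wy": 0, "wz": -1, "hand": -1},
    {"tx": 0, "ty": 0, "tz": 0, "wx": 0, "wy": 0, "wz": -0.8, "hand": -1},
    {"tx": 0, "ty": 0, "tz": 0, "wx": 0, "wy": 0, "wz": 0, "hand": -1},
  ],
)

```text
time_s: 31.2
tool_pos: [0.4987, 0.3911, 0.1256]
tcp_rot: [0.703, 3.062, 0.001]
force: [0.0, -0.4, 0.1]
width: 0.0855
grasp_force: 0.0
```

```bash
python3 go.py .3765 .2515 .056 64;  python3 -c "
from meas import *
top()"
```

```text
t 31.2 tcp [0.4987 0.3911 0.1256] az 64.1 tilt 0.04 w 0.0855 gf 0.0
units [ 0.98 -3.58  1.39] wz 0.03
```

arm_command(
  series=[
    {"tx": 0.06, "ty": -0.2, "tz": 0, "wx": 0, "wy": 0, "wz": 0, "hand": -1},
    {"tx": 0.15, "ty": -0.55, "tz": 0, "wx": 0, "wy": 0, "wz": 0, "hand": -1},
    {"tx": 0.15, "ty": -0.55, "tz": 0, "wx": 0, "wy": 0, "wz": 0, "hand": -1},
    {"tx": 0.15, "ty": -0.55, "tz": 0, "wx": 0, "wy": 0, "wz": 0, "hand": -1},
    {"tx": 0.15, "ty": -0.55, "tz": 0, "wx": 0, "wy": 0, "wz": 0, "hand": -1},
    {"tx": 0.15, "ty": -0.55, "tz": 0, "wx": 0, "wy": 0, "wz": 0, "hand": -1},
    {"tx": 0.12, "ty": -0.5, "tz": 0, "wx": 0, "wy": 0, "wz": 0, "hand": -1},
    {"tx": 0.05, "ty": -0.13, "tz": 0, "wx": 0, "wy": 0, "wz": 0, "hand": -1},
  ],
)

```text
time_s: 32.05
tool_pos: [0.3739, 0.2489, 0.1246]
tcp_rot: [-0.706, -3.06, 0.003]
force: [0.3, 0.3, 0.2]
width: 0.0853
grasp_force: 0.0
```

arm_command(
  series=[
    {"tx": 0, "ty": 0, "tz": 0.2, "wx": 0, "wy": 0, "wz": 0, "hand": -1},
    {"tx": 0, "ty": 0, "tz": 0, "wx": 0, "wy": 0, "wz": 0, "hand": -1},
    {"tx": 0, "ty": 0, "tz": 0, "wx": 0, "wy": 0, "wz": 0, "hand": -1},
  ],
)

```text
time_s: 32.35
tool_pos: [0.3769, 0.2519, 0.1144]
tcp_rot: [-0.703, -3.062, 0.0]
force: [-0.3, 0.1, 0.2]
width: 0.0855
grasp_force: 0.0
```

```bash
python3 go.py .3765 .2515 .056 64; python3 -c "
from meas import *
top()
shot('scene','s9.png')
import cv2; a=cv2.imread('pics/s9.png')[110:290,180:400]; cv2.imwrite('pics/s9c.png',cv2.resize(a,(704,576)))"
```

```text
t 32.35 tcp [0.3769 0.2519 0.1144] az 64.1 tilt 0.01 w 0.0855 gf 0.0
units [ 0.   -0.01  1.17] wz 0.03
mat [411.5 301.2] [108.   55.6] 8.4
relay [574.9 296.4] [26.5 52.5] 62.0
stops [607.1 279.4] [37.1  6.3] 59.8
stops [544.1 315.3] [35.8  4.4] 60.7
spool stand 916 498.7 389.6 r 29.7 z 0.0478
```

View pics/s9c.png

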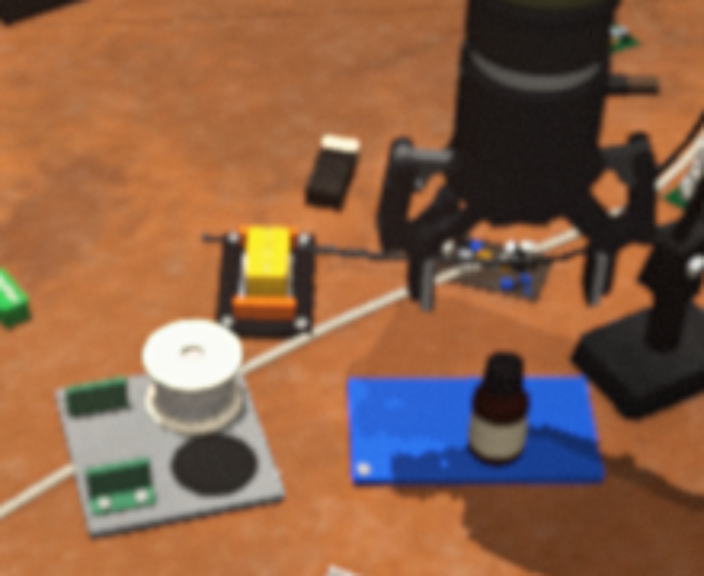

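Spool is back on its pad at (0.4987, 0.3896), about 1.5 mm from where it started. The relay is square in the cradle, and the gripper is centred over the bottle cap at (505,370). I'll grip and lift the bottle.

arm_command(
  series=[
    {"tx": 0, "ty": 0, "tz": 0.4, "wx": 0, "wy": 0, "wz": 0, "hand": -1},
    {"tx": 0, "ty": 0, "tz": 0.4, "wx": 0, "wy": 0, "wz": 0, "hand": -1},
    {"tx": 0, "ty": 0, "tz": 0.35, "wx": 0, "wy": 0, "wz": 0, "hand": -1},
    {"tx": 0, "ty": 0, "tz": 0, "wx": 0, "wy": 0, "wz": 0, "hand": 0.2},
    {"tx": 0, "ty": 0, "tz": 0, "wx": 0, "wy": 0, "wz": 0, "hand": 0.6},
    {"tx": 0, "ty": 0, "tz": 0, "wx": 0, "wy": 0, "wz": 0, "hand": 1},
    {"tx": 0, "ty": 0, "tz": 0, "wx": 0, "wy": 0, "wz": 0, "hand": 1},
    {"tx": 0, "ty": 0, "tz": 0, "wx": 0, "wy": 0, "wz": 0, "hand": 1},
  ],
  force=25,
)

```text
time_s: 33.25
tool_pos: [0.377, 0.2513, 0.0584]
tcp_rot: [0.703, 3.06, 0.0]
force: [-0.9, -2.0, 5.6]
width: 0.0232
grasp_force: 25.7
```

arm_command(
  series=[
    {"tx": 0, "ty": 0, "tz": 0, "wx": 0, "wy": 0, "wz": 0, "hand": 1},
    {"tx": 0, "ty": 0, "tz": -0.2, "wx": 0, "wy": 0, "wz": 0, "hand": 1},
    {"tx": 0, "ty": 0, "tz": -0.4, "wx": 0, "wy": 0, "wz": 0, "hand": 1},
    {"tx": 0, "ty": 0, "tz": -0.4, "wx": 0, "wy": 0, "wz": 0, "hand": 1},
    {"tx": 0, "ty": 0, "tz": -0.4, "wx": 0, "wy": 0, "wz": 0, "hand": 1},
    {"tx": 0, "ty": 0, "tz": -0.2, "wx": 0, "wy": 0, "wz": 0, "hand": 1},
    {"tx": 0, "ty": 0, "tz": 0, "wx": 0, "wy": 0, "wz": 0, "hand": 1},
  ],
)

```text
time_s: 33.95
tool_pos: [0.3776, 0.2521, 0.1391]
tcp_rot: [0.702, 3.06, 0.004]
force: [0.2, -0.3, -1.2]
width: 0.023
grasp_force: 25.3
```

```bash
python3 go.py .4448 .405 .07 64
```

```text
t 33.95 tcp [0.3776 0.2521 0.1391] az 64.1 tilt 0.2 w 0.023 gf 25.3
units [0.13 3.33 1.39] wz 0.03
```

arm_command(
  series=[
    {"tx": 0, "ty": 0.25, "tz": 0, "wx": 0, "wy": 0, "wz": 0, "hand": 1},
    {"tx": 0.02, "ty": 0.5, "tz": 0, "wx": 0, "wy": 0, "wz": 0, "hand": 1},
    {"tx": 0.03, "ty": 0.55, "tz": 0, "wx": 0, "wy": 0, "wz": 0, "hand": 1},
    {"tx": 0.03, "ty": 0.55, "tz": 0, "wx": 0, "wy": 0, "wz": 0, "hand": 1},
    {"tx": 0.03, "ty": 0.55, "tz": 0, "wx": 0, "wy": 0, "wz": 0, "hand": 1},
    {"tx": 0.02, "ty": 0.5, "tz": 0, "wx": 0, "wy": 0, "wz": 0, "hand": 1},
    {"tx": 0, "ty": 0.3, "tz": 0, "wx": 0, "wy": 0, "wz": 0, "hand": 1},
    {"tx": 0, "ty": 0.12, "tz": 0, "wx": 0, "wy": 0, "wz": 0, "hand": 1},
  ],
)

```text
time_s: 34.75
tool_pos: [0.4431, 0.4051, 0.1355]
tcp_rot: [-0.701, -3.061, 0.002]
force: [-0.8, 0.2, -1.7]
width: 0.0229
grasp_force: 25.3
```

arm_command(
  series=[
    {"tx": 0, "ty": 0, "tz": 0.35, "wx": 0, "wy": 0, "wz": 0, "hand": 1},
    {"tx": 0, "ty": 0, "tz": 0.35, "wx": 0, "wy": 0, "wz": 0, "hand": 1},
    {"tx": 0, "ty": 0, "tz": 0.35, "wx": 0, "wy": 0, "wz": 0, "hand": 1},
    {"tx": 0, "ty": 0, "tz": 0.25, "wx": 0, "wy": 0, "wz": 0, "hand": 1},
    {"tx": 0, "ty": 0, "tz": 0.1, "wx": 0, "wy": 0, "wz": 0, "hand": 1},
    {"tx": 0, "ty": 0, "tz": 0, "wx": 0, "wy": 0, "wz": 0, "hand": 1},
    {"tx": 0, "ty": 0, "tz": 0, "wx": 0, "wy": 0, "wz": 0, "hand": 1},
  ],
)

```text
time_s: 35.45
tool_pos: [0.4433, 0.4038, 0.0678]
tcp_rot: [0.703, 3.062, 0.001]
force: [0.3, 0.8, -0.5]
width: 0.0229
grasp_force: 25.4
```

```bash
python3 go.py .445 .4045 .0585 64
```

```text
t 35.45 tcp [0.4433 0.4038 0.0678] az 64.1 tilt 0.04 w 0.0229 gf 25.4
units [-0.02  0.03  0.19] wz 0.03
```

arm_command(
  series=[
    {"tx": -0.02, "ty": 0.02, "tz": 0.1, "wx": 0, "wy": 0, "wz": 0, "hand": 1},
    {"tx": 0, "ty": 0, "tz": 0.06, "wx": 0, "wy": 0, "wz": 0, "hand": 1},
    {"tx": 0, "ty": 0, "tz": 0.03, "wx": 0, "wy": 0, "wz": 0, "hand": 1},
    {"tx": 0, "ty": 0, "tz": 0, "wx": 0, "wy": 0, "wz": 0, "hand": 1},
    {"tx": 0, "ty": 0, "tz": 0, "wx": 0, "wy": 0, "wz": 0, "hand": 0.2},
    {"tx": 0, "ty": 0, "tz": 0, "wx": 0, "wy": 0, "wz": 0, "hand": -0.4},
    {"tx": 0, "ty": 0, "tz": 0, "wx": 0, "wy": 0, "wz": 0, "hand": -1},
    {"tx": 0, "ty": 0, "tz": 0, "wx": 0, "wy": 0, "wz": 0, "hand": -1},
  ],
)

```text
time_s: 36.25
tool_pos: [0.4443, 0.4039, 0.0577]
tcp_rot: [-0.703, -3.062, 0.0]
force: [-1.2, -0.2, -0.2]
width: 0.076
grasp_force: 0.0
```

arm_command(
  series=[
    {"tx": 0, "ty": 0, "tz": -0.4, "wx": 0, "wy": 0, "wz": 0, "hand": -1},
    {"tx": 0, "ty": 0, "tz": -0.5, "wx": 0, "wy": 0, "wz": 0, "hand": -1},
    {"tx": 0, "ty": 0, "tz": -0.6, "wx": 0, "wy": 0, "wz": 0, "hand": -1},
    {"tx": 0, "ty": 0, "tz": -0.6, "wx": 0, "wy": 0, "wz": 0, "hand": -1},
    {"tx": 0.6, "ty": 0.1, "tz": -0.3, "wx": 0, "wy": 0, "wz": 0, "hand": -1},
    {"tx": 0.6, "ty": 0.1, "tz": -0.3, "wx": 0, "wy": 0, "wz": 0, "hand": -1},
    {"tx": 0.6, "ty": 0.1, "tz": 0, "wx": 0, "wy": 0, "wz": 0, "hand": -1},
    {"tx": 0.6, "ty": 0.1, "tz": 0, "wx": 0, "wy": 0, "wz": 0, "hand": -1},
  ],
)

```text
time_s: 37.05
tool_pos: [0.3444, 0.4752, 0.1936]
tcp_rot: [0.704, 3.061, 0.002]
force: [0.5, -0.5, -0.3]
width: 0.0853
grasp_force: 0.0
```

arm_command(
  series=[
    {"tx": 0.6, "ty": 0.1, "tz": 0, "wx": 0, "wy": 0, "wz": 0, "hand": -1},
    {"tx": 0.6, "ty": 0.1, "tz": 0, "wx": 0, "wy": 0, "wz": 0, "hand": -1},
    {"tx": 0.4, "ty": 0.1, "tz": 0, "wx": 0, "wy": 0, "wz": 0, "hand": -1},
    {"tx": 0, "ty": 0, "tz": 0, "wx": 0, "wy": 0, "wz": 0, "hand": -1},
    {"tx": 0, "ty": 0, "tz": 0, "wx": 0, "wy": 0, "wz": 0, "hand": -1},
  ],
)

```text
time_s: 37.55
tool_pos: [0.2795, 0.5227, 0.1927]
tcp_rot: [0.702, 3.062, -0.001]
force: [1.4, -0.6, 0.1]
width: 0.0852
grasp_force: 0.0
```

```bash
python3 -c "
from meas import *
c,P=top(); cv2.imwrite('pics/end.png',c['pixels'][:,:,::-1])
k=(P[:,:,2]>.043)&(P[:,:,2]<.053)&(P[:,:,0]>.455)&(P[:,:,0]<.55)&(P[:,:,1]>.34)&(P[:,:,1]<.43)
b=blob(k,(195,170,260,235))[0]; print('spool',rect(c,b,.048)); print(ctrl.state()['time_s'])"
```

```text
mat [398.2 250.6] [147.1  82.7] 61.8
relay [574.9 296.4] [26.5 52.5] 62.0
stops [607.2 279.3] [37.1  6.2] 59.1
stops [544.6 315.1] [35.8  5.1] 60.4
spool stand 983 482.8 398.3 r 47.4 z 0.0479
cap stand 164 444.2 402.9 r 11.5 z 0.0795
spool (array([498. , 389.3]), array([57.9, 57.1]), 89.6)
37.6
```

View pics/end.png

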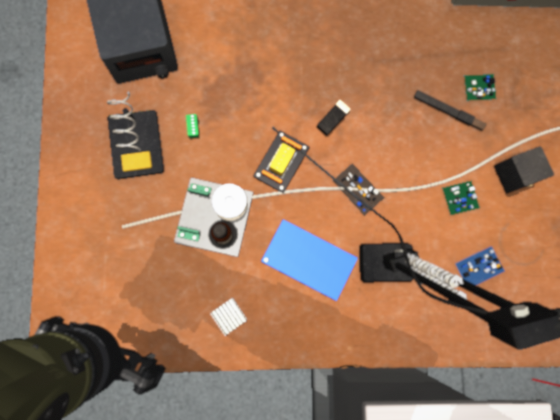

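Final view: bottle (222,234) and spool (229,201) are within about 2 mm of their start. The relay is square in the cradle at (283,159), and the arm is clear.

```bash
python3 -c "
from station import ctrl
print(ctrl.finish_job())"
```

```text
the job is handed in; nothing more can be done
None
```

I handed the job in at about 38 s (no verdict came back): by the last top view the relay lies square in the cradle within about 3 mm, and the bottle and spool stand within about 2 mm of their start places with the sink, battery and terminal block looking unmoved.

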